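# Dress the mantel again after dusting

### The arm

A 6-joint arm with a two-finger parallel gripper is mounted at the origin on the work surface. World frame = base frame: x ahead of the robot, y to its left, z up, the work surface at z = 0. Lengths are in m, angles in rad, forces in N, time in s.
With the tool pointing down it reaches from about 0.275 to 0.975 m from the base axis. Payload 8.4 kg.
Tool frame: the origin (TCP) lies at the centre of the arm's flange, where the gripper is bolted on; the fingertips stand 190 mm ahead of it and the grasp point (between the pads) lies 171 mm ahead of it (arm.tip_extent is the z of the fingertips in the tool frame, in m); z points along the fingers, y is the direction in which the jaws open and shut (so a half turn about z gives the same grasp; the last joint's range is limited). The gripper opens to 92 mm and grips with 3 to 60 N. Pads are 20 mm wide; open, the fingers measure 128 mm over their backs; the gripper's body (75 mm by 189 mm) begins 69 mm behind the grasp point.
Start: joints at [-1.219, 0.353, 1.633, -0, 1.155, -0.002], TCP at [0.217, -0.586, 0.405] pointing down, gripper open.
Joint ranges: [-2.63, 2.63], [-0.92, 2.1], [0.06, 2.66], [-1.3, 4.44], [0, 2.69], [-3.02, 3.02]. Speed limits (rad/s): [2.22, 2.22, 2.79, 3.14, 3.14, 3.14].

### API

Orientations are given as a rotation vector (axis times angle).
In Python, from plant import arm gives the robot as it stands.
- The arm moves only by the tool jog_arm, never from a script. Its argument "commands" is a list of rows, each an object with "jaw": the finger opening in m, from 0 to 0.0919; "travel": the shift along the world's x, y, z in m, a list of three; "yaw": the turn about the world's z in degrees. In form: [{"jaw": jaw, "travel": [dx, dy, dz], "yaw": yaw}, ...]. A call has 1 to 5 rows; each row is the pose to reach, as a shift and turn from the pose commanded when the call began; what a row does not reach only later rows make up. A row lasts 1/10 s, in which the tool goes at most 50 mm and 8.59 degrees, less where a joint would pass 70% of its speed; a pose out of reach is approached as far as the arm can. A call with a gripper value outside its range is refused whole. The fingers move at their own pace and stop on an object; "newtons" is the grip in N (left out, the last holds). Time passes only in rows, so rows that repeat a pose let the fingers close. It gives the time, the measured TCP pose, the force and the opening at its end, in the units of the state.
- arm.state(): the state, without advancing time (a new reading comes with each control period).
- arm.read_camera(name): name is "scene" or "top" or "wrist"; returns a dict with "img" (400x640x3 uint8, red, green, blue), "mtx" (3x3 intrinsics, pixels), "k1" (the pictures are not rectified: a ray, as slopes to the right and down, at radius r is drawn at 1 + k1 r^2 times it, then the intrinsics apply), "T" (4x4, takes a point from camera to world coordinates); the wrist camera has in their place "hand_eye" (4x4, takes a point from camera to tool coordinates, whose origin is the TCP and whose axes are the flange's). Camera axes: x right, y up, looking along -z (the intrinsics and any distortion apply to the point x, -y, -z); pixel columns grow to the right and rows downward; lengths in m; the calibration is good to about 2 mm. A picture is of the moment at which its call begins: read the wrist's pose just before it. There is no depth.
- arm.close_job(): hands the job in, once; it reports no verdict.
The state is a dict: "time_s": time; "q": joint angles; "joint_velocities": joint speeds; "joint_torque": joint torques, N m; "tcp_pos": TCP position; "tool_rot": TCP orientation; "force": force on the tool from outside, world axes, zero at the start; "torque": the same for the moment, N m; "width": opening from 0.0 (shut) to 1.0 (fully open).
Only numpy, scipy, OpenCV 4.12 (cv2) and the standard library are available. Lean on these libraries where they do the work, as an engineer would, in place of code of your own. Each camera call takes 0.05 s, during which the arm holds its last target. There are 200 camera calls.

### The job

Put the mantel's ornaments back where they belong after dusting: stand the copper vase upright on the round cork mat, the jewellery box squarely on the rectangular cork mat (either way round), the egg timer upright inside the wooden ring, and the larger black pebble flat on the round wooden base, under the glass dome, whose rim must sit flat on the base all round. Centre each on its place, and set the glass dome down gently. Leave the smaller pebble where it lies.

Things in the scene. Friction and masses are not known exactly. Their poses are not given: they have to be found in the camera images.
- vase: Copper-tone aluminium vase, loose, upright, about 0.15 kg, round, 130 mm tall: foot 48 mm across, belly 60 mm across at 35 to 55 mm up, straight neck 26 mm across from 85 to 122 mm up (grip it there), lip 34 mm across at the top. Origin: centre of the underside of the foot; z up.
- jewel_box: Small closed wooden jewellery box, loose, about 0.22 kg, 84 mm long (its x) by 58 mm wide (its y) by 42 mm high, with a copper lever latch on one short end (-x), which stands 5.5 mm proud. Grip it across the 58 mm width, anywhere at mid height. The lid stays shut. Origin: centre of the underside; z up.
- egg_timer: White silicone egg timer, loose, upright, about 0.09 kg, egg-shaped, 60 mm tall: flat foot 34 mm across, widest 46 mm from 22 to 36 mm up (grip it there, or slightly higher), rounded top; thin grey seam. Origin: centre of the foot's underside; z up.
- big_pebble: The larger of two black ceramic pebbles, loose, about 0.08 kg, oval: 52 mm long (its x) by 40 mm wide (its y) by 24 mm high, widest at 12 mm up, flat underneath. Grip it across the width. Origin: centre of the underside; z up.
- small_pebble: The smaller black ceramic pebble, loose, oval, 29 by 22 by 15 mm. It must stay where it lies. Origin: centre of the underside; z up.
- dome: Clear glass dome, loose, 0.2 kg, open underneath, copper band round its rim, copper knob on top. Rim 97 mm outside, 87 mm inside diameter; 75 mm high (at least 50 free inside); on the glass a copper disc 32 mm across, up to 78 mm; above it the knob, an upright cylinder 22 mm across, up to 108 mm (grip it there, fingertips above 80 mm). Origin: centre of the rim plane (underside); z up.
- round_mat: Round cork mat, 76 mm diameter, 3 mm thick, fixed: place of the vase. Origin: centre of its underside, on the mantel.
- rect_mat: Rectangular cork mat, 104 mm (its x) by 78 mm (its y), 3 mm thick, fixed: place of the jewellery box, long side along long side. Origin: centre of its underside, on the mantel.
- timer_ring: Light wooden ring, 80 mm outside and 60 mm inside diameter, 8 mm high, open in the middle, fixed: place of the egg timer, which stands on the mantel inside it. Origin: centre of the ring at the height of the mantel.
- dome_base: Round dark wooden base, solid disc with a flat top, 120 mm diameter, 15 mm high, fixed: place of the larger pebble and of the glass dome over it. Origin: centre of its underside, on the mantel.
Not all that is in view belongs to the job. Leave any green look-alike of the vase alone.

How it is judged:
At the end, for the whole second after the job is handed in: At rest: vase upright within 12 mm of round mat centre; box flat within 12 mm and 0.15 rad of rectangular mat; timer upright on the mantel within 10 mm of ring centre; big pebble flat on base within 15 mm and dome flat over it within 11 mm of its centre; small pebble moved under 20 mm (horizontal distance between vase and round_mat below 0.012 m and z of vase in the frame of round_mat between 0 and 0.007 m and angle between each of vase, jewel_box's own z axis and vertical below 0.06 rad and horizontal distance between jewel_box and rect_mat below 0.012 m and z of jewel_box in the frame of rect_mat between 0 and 0.007 m and angle between the x axis of jewel_box and the x axis of rect_mat, either way round below 0.15 rad and horizontal distance between egg_timer and timer_ring below 0.01 m and z of egg_timer in the frame of timer_ring between -0.004 and 0.004 m and angle between each of egg_timer, big_pebble's own z axis and vertical below 0.12 rad and horizontal distance between big_pebble and dome_base below 0.015 m and z of big_pebble in the frame of dome_base between 0.011 and 0.019 m and horizontal distance between dome and dome_base below 0.011 m and z of dome in the frame of dome_base between 0.011 and 0.018 m and angle between dome's own z axis and vertical below 0.05 rad and distance of small_pebble from where it was at the start of the episode below 0.02 m and linear speed of each of vase, jewel_box, egg_timer, big_pebble, dome, small_pebble below 0.02 m/s); the robot touches nothing.
It fails at once if the glass dome strikes or presses the wooden base with more than 40 N (contact force between dome and dome_base above 40 N).
It fails at once if the smaller pebble is moved by more than 20 mm (distance of small_pebble from where it was at the start of the episode above 0.02 m).
It also fails if it takes over 138 s, if anything falls off the work surface, if the arm or the gripper's body presses on something with over 40 N, if the wrist force passes 120 N, or if a joint passes its speed limit or range.

## Working session

There is one attempt and no reset: what is moved stays moved. The work goes in short steps, Python scripts to look and compute and a tool call to move; the robot and the scene stay as the last step left them, time stands still between calls to the robot, and variables do not carry over. Pictures are saved under pics/ and viewed, about 12 in all and at most 16, crops included, and the job is handed in when it is done.

Besides the shell and the picture viewer there is one more tool, called as name(argument=value, ...), one argument or row to a line, values as JSON. jog_arm: Moves the arm, as the interface text tells. Its arguments: {"type":"object","properties":{"commands":{"type":"array","items":{"type":"object","properties":{"jaw":{"type":"number"},"travel":{"type":"array","items":{"type":"number"}},"yaw":{"type":"number"}}}},"newtons":{"type":"number"}},"required":["commands"]}

```bash
ls; mkdir -p pics
cat > h.py <<'E'
import numpy as np, cv2
from plant import arm
from scipy.spatial.transform import Rotation as R
def cam(n):
    s=arm.state(); c=arm.read_camera(n)
    if n=="wrist":
        W=np.eye(4); W[:3,:3]=R.from_rotvec(s["tool_rot"]).as_matrix(); W[:3,3]=s["tcp_pos"]
        c["T"]=W@np.array(c["hand_eye"])
    c["T"]=np.array(c["T"]); c["mtx"]=np.array(c["mtx"])
    return c
def ray(c,uv):
    uv=np.array(uv,float).reshape(-1,1,2)
    p=cv2.undistortPoints(uv,c["mtx"],np.array([c["k1"],0,0,0,0.])).reshape(-1,2)
    d=np.c_[p[:,0],-p[:,1],-np.ones(len(p))]@c["T"][:3,:3].T
    return c["T"][:3,3],d
def onz(c,uv,z):
    o,d=ray(c,uv); return o+d*((z-o[2])/d[:,2])[:,None]
def proj(c,P):
    P=np.array(P,float).reshape(-1,3); q=(P-c["T"][:3,3])@c["T"][:3,:3]
    x=np.c_[q[:,0]/-q[:,2],-q[:,1]/-q[:,2]]; r2=(x**2).sum(1,keepdims=True)
    x=x*(1+c["k1"]*r2); m=c["mtx"]; return np.c_[x[:,0]*m[0,0]+m[0,2],x[:,1]*m[1,1]+m[1,2]]
def tri(obs):
    A=np.zeros((3,3));b=np.zeros(3)
    for c,uv in obs:
        o,d=ray(c,uv);d=d[0]/np.linalg.norm(d[0]);M=np.eye(3)-np.outer(d,d);A+=M;b+=M@o
    return np.linalg.solve(A,b)
def save(c,f,crop=None,k=1):
    im=c["img"][:,:,::-1]
    if crop: x0,y0,x1,y1=crop; im=im[y0:y1,x0:x1]
    cv2.imwrite("pics/"+f,cv2.resize(im,None,fx=k,fy=k,interpolation=cv2.INTER_CUBIC))
E
python3 - <<'E'
from h import *
import pickle
print(arm.state(), arm.tip_extent)
C={}
for n in("top","scene","wrist"):
    c=cam(n);C[n]=c;save(c,n+"0.png",k=1.25);print(n,c["T"].round(3).tolist(),c["mtx"].round(1).tolist(),c["k1"])
pickle.dump(C,open("c0.pkl","wb"))
E
```

```text
pics
{'time_s': 0.0, 'q': array([-1.21940101e+00,  3.53663086e-01,  1.63413710e+00, -5.99930966e-06,
        1.15517632e+00, -2.38858183e-03]), 'joint_velocities': array([-2.45970752e-03,  2.40792959e-03, -1.16189273e-03, -9.07981328e-04,
       -2.26817217e-05, -1.23947582e-03]), 'joint_torque': array([-1.59886298e-03, -5.93851054e+01, -3.34209466e+01,  6.98368228e-02,
        2.35201267e-02, -1.25185538e-04]), 'tcp_pos': array([ 0.21645752, -0.58607394,  0.40395291]), 'tool_rot': array([-3.09122795e+00, -5.52592905e-01,  3.85724450e-04]), 'force': array([0.0158095 , 0.80036819, 0.06859102]), 'torque': array([-0.0689081 ,  0.00451726, -0.09176325]), 'width': 0.9994038157122702} 0.1901
top [[-0.024, 0.989, -0.148, 0.423], [-1.0, -0.026, -0.011, -0.064], [-0.015, 0.148, 0.989, 1.104], [0.0, 0.0, 0.0, 1.0]] [[450.2, 0.0, 318.3], [0.0, 450.2, 198.4], [0.0, 0.0, 1.0]] -0.04463919474304504
scene [[0.852, -0.25, 0.459, 1.031], [0.522, 0.447, -0.726, -0.742], [-0.024, 0.859, 0.512, 0.532], [0.0, 0.0, 0.0, 1.0]] [[396.3, 0.0, 319.5], [0.0, 396.3, 206.5], [0.0, 0.0, 1.0]] -0.06942349534099623
wrist [[0.346, 0.902, 0.257, 0.288], [-0.938, 0.333, 0.095, -0.56], [-0.0, -0.274, 0.962, 0.385], [0.0, 0.0, 0.0, 1.0]] [[282.3, 0.0, 319.3], [0.0, 282.3, 198.9], [0.0, 0.0, 1.0]] -0.026700129427426323
```

View pics/top0.png

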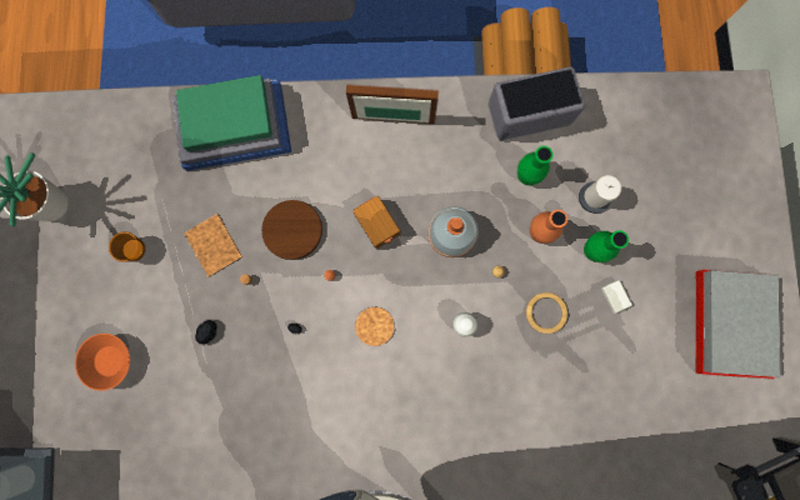

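View pics/scene0.png

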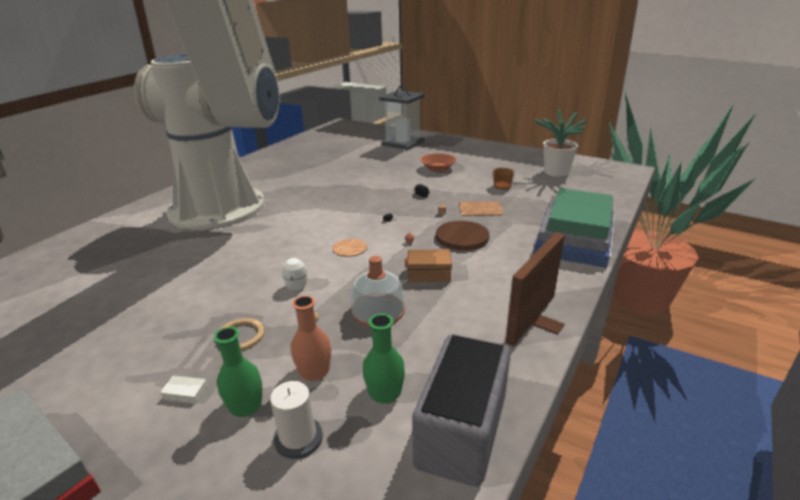

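```bash
cat > seg.py <<'E'
from h import *
import pickle
C=pickle.load(open("c0.pkl","rb"))
def blob(c,box,lo,hi):
    x0,y0,x1,y1=box; hsv=cv2.cvtColor(c["img"][y0:y1,x0:x1].copy(),cv2.COLOR_RGB2HSV)
    m=cv2.inRange(hsv,np.array(lo),np.array(hi))
    cs,_=cv2.findContours(m,cv2.RETR_EXTERNAL,cv2.CHAIN_APPROX_NONE)
    k=max(cs,key=cv2.contourArea); return k.reshape(-1,2)+[x0,y0]
E
cat > a.py <<'E'
from seg import *
S={ # name: top box, scene box, lo, hi
"base":((205,155,265,212),(345,173,396,202),(0,70,20),(14,255,130)),
"rect":((140,165,200,225),(362,158,405,175),(5,70,110),(20,255,255)),
"rmat":((275,235,325,285),(260,188,300,208),(5,70,110),(20,255,255)),
"ring":((415,230,460,270),(170,252,215,282),(8,50,120),(25,255,255)),
"bigp":((150,250,180,280),(325,143,346,162),(0,0,0),(179,255,40)),
"smallp":((224,252,248,272),(302,167,318,180),(0,0,0),(179,255,40)),
"timer":((355,243,385,272),(220,203,250,235),(0,0,140),(179,40,255)),
"knob":((352,168,378,190),(290,203,310,222),(0,110,80),(14,255,255)),
"box":((280,153,322,200),(320,198,365,228),(5,90,40),(20,255,255)),
"vase":((415,160,460,200),(225,235,270,305),(0,110,40),(13,255,255)),
}
vis={n:C[n]["img"][:,:,::-1].copy() for n in("top","scene")}
for n,(tb,sb,lo,hi) in S.items():
    obs=[]
    for cn,bx in(("top",tb),("scene",sb)):
        k=blob(C[cn],bx,lo,hi); cv2.drawContours(vis[cn],[k.reshape(-1,1,2)],-1,(255,0,255),1)
        (e,ax,an)=cv2.fitEllipse(k); M=cv2.moments(k.reshape(-1,1,2)); 
        obs.append((C[cn],e)); print(n,cn,np.round(e,1),np.round(ax,1),round(an),M["m00"])
    print("   tri",tri(obs).round(4),"z0",onz(C["top"],obs[0][1],0)[0].round(4), "scene z0",onz(C["scene"],obs[1][1],0)[0].round(4))
t=cv2.resize(vis["top"][140:290,130:530],None,fx=2,fy=2); s=cv2.resize(vis["scene"][130:320,120:520],None,fx=1.5,fy=1.5)
s=cv2.copyMakeBorder(s,0,0,0,t.shape[1]-s.shape[1],0)
cv2.imwrite("pics/seg.png",np.vstack([t,s]))
E
python3 a.py
```

```text
base top [233.1 183.4] [46.8 47.8] 70 1754.0
base scene [369.5 188. ] [22.7 42.2] 91 747.0
   tri [0.63   0.1583 0.0072] z0 [0.6328 0.1607 0.    ] scene z0 [0.6234 0.169  0.    ]
rect top [169.9 195.7] [36.1 47.9] 153 1224.5
rect scene [383.6 166.2] [11.5 42.4] 90 334.5
   tri [0.6036 0.3182 0.0031] z0 [0.6057 0.3204 0.    ] scene z0 [0.5999 0.3223 0.    ]
rmat top [299.4 260.8] [30.7 30.8] 36 740.0
rmat scene [279.5 197.5] [13.1 27.1] 85 278.0
   tri [ 0.4359 -0.0027  0.0026] z0 [ 0.4369 -0.0018  0.    ] scene z0 [4.321e-01 1.000e-04 0.000e+00]
ring top [436.8 250. ] [32.4 33.2] 132 843.0
ring scene [193.  265.5] [21.4 35.1] 80 216.0
   tri [ 0.454  -0.3357  0.0077] z0 [ 0.4544 -0.3374  0.    ] scene z0 [ 0.4453 -0.3299  0.    ]
bigp top [164.7 265.3] [13.6 19.6] 34 207.0
bigp scene [336.9 152.7] [6.5 9.3] 115 45.0
   tri [0.432  0.3244 0.0112] z0 [0.4332 0.3292 0.    ] scene z0 [0.4183 0.3458 0.    ]
smallp top [235.4 262.1] [ 6.3 10. ] 104 47.5
smallp scene [309.8 174. ] [2.3 5.1] 87 7.5
   tri [0.4358 0.152  0.0076] z0 [0.4372 0.1545 0.    ] scene z0 [0.4261 0.1636 0.    ]
timer top [368.6 257.4] [31.7 34.1] 93 673.0
timer scene [234.6 218. ] [31.5 38. ] 176 581.0
   tri [ 0.4361 -0.1717  0.0307] z0 [ 0.4408 -0.1704  0.    ] scene z0 [ 0.3947 -0.1407  0.    ]
knob top [364.  180.7] [12. 13.] 18 120.0
knob scene [300.4 214.4] [10.8 18. ] 174 124.5
   tri [ 0.6138 -0.1589  0.0877] z0 [ 0.6309 -0.1666  0.    ] scene z0 [ 0.5311 -0.0444 -0.    ]
box top [301.  177.2] [27.1 43. ] 148 851.5
box scene [343.  211.8] [27.9 40.4] 88 811.0
   tri [ 0.638  -0.0117  0.0227] z0 [ 0.6439 -0.0096  0.    ] scene z0 [0.6195 0.0194 0.    ]
vase top [438.1 180.6] [23.1 32. ] 56 566.5
vase scene [247.8 274.6] [27.8 65. ] 172 1200.5
   tri [ 0.6153 -0.3379  0.0545] z0 [ 0.6261 -0.3514  0.    ] scene z0 [ 0.567  -0.2926  0.    ]
```

View pics/seg.png

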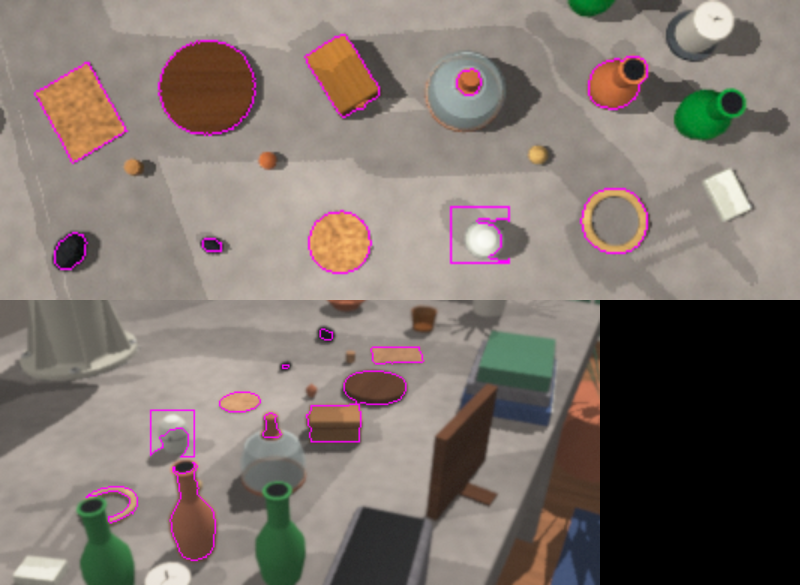

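```bash
cat > b.py <<'E'
from seg import *
t,s=C["top"],C["scene"]
def ang(k,c,z):
    P=onz(c,k.astype(float),z)[:,:2]; (ce,sz,a)=cv2.minAreaRect((P*1000).astype(np.float32)); return np.round(ce,1),np.round(sz,1),round(a,1)
print("rect",ang(blob(t,(140,165,200,225),(5,70,110),(20,255,255)),t,.003))
print("rmat",ang(blob(t,(275,235,325,285),(5,70,110),(20,255,255)),t,.003))
print("ring",ang(blob(t,(415,230,460,270),(8,50,120),(25,255,255)),t,.008))
print("base",ang(blob(t,(205,155,265,212),(0,70,20),(14,255,130)),t,.015))
k=blob(t,(150,250,180,280),(0,0,0),(179,255,40)); P=onz(t,k.astype(float),.012)[:,:2]*1000
print("bigp",cv2.fitEllipse(P.astype(np.float32)),ang(k,t,.012))
# box top face: bright
hsv=cv2.cvtColor(t["img"].copy(),cv2.COLOR_RGB2HSV)
k=blob(t,(280,153,322,200),(5,90,40),(20,255,255)); print("box all",ang(k,t,.042))
for v in(110,125,140,155): 
    k=blob(t,(280,153,322,200),(5,90,v),(20,255,255)); print("box v",v,ang(k,t,.042))
# timer
for v in (170,190,205):
  for c,b in((t,(355,243,385,272)),(s,(220,203,250,235))):
    k=blob(c,b,(0,0,v),(179,30,255)); print("timer",v,cv2.minEnclosingCircle(k.astype(np.float32)))
# vase mouth dark in region
k1=blob(t,(438,166,456,184),(0,0,0),(179,255,60)); k2=blob(s,(232,232,256,250),(0,0,0),(179,255,60))
e1=cv2.fitEllipse(k1);e2=cv2.fitEllipse(k2);print("mouth",e1,e2,tri([(t,e1[0]),(s,e2[0])]).round(4),onz(t,e1[0],.13))
# knob top bright ellipse
k1=blob(t,(352,168,378,190),(0,110,80),(14,255,255)); print("knob top px",k1.min(0),k1.max(0), onz(t,cv2.fitEllipse(k1)[0],.1))
for n,p in(("base",(.63,.158,.015)),("dome rim",(.614,-.159,0.)),("dome top",(.614,-.159,.108))): print(n,proj(t,p).round(1),proj(s,p).round(1))
E
python3 b.py
```

```text
rect (array([605.8, 319.7]), array([104.8,  78.9]), 29.7)
rmat (array([437.7,  -2.2]), array([75.4, 74.7]), 88.7)
ring (array([ 454.3, -334.8]), array([80.5, 77.1]), 88.4)
base (array([630.1, 158.2]), array([119.8, 118.1]), 88.5)
bigp ((433.1593933105469, 324.93560791015625), (33.92454528808594, 46.696842193603516), 55.06532287597656) (array([433.2, 324.6]), array([35.2, 46.7]), 36.0)
box all (array([634.8, -12.5]), array([93.1, 59.4]), 30.6)
box v 110 (array([635.5, -11.6]), array([91.1, 58.6]), 30.6)
box v 125 (array([635.3, -11.2]), array([91.2, 57.8]), 29.8)
box v 140 (array([636.3, -10.9]), array([89. , 57.7]), 30.1)
box v 155 (array([639.4,  -9.6]), array([82.5, 55.4]), 30.2)
timer 170 ((367.5, 264.0), 14.326648712158203)
timer 170 ((234.5, 217.0), 20.155742645263672)
timer 190 ((370.5, 259.5), 8.514793395996094)
timer 190 ((235.5, 210.5), 8.514793395996094)
timer 205 ((370.2241516113281, 259.7069091796875), 7.803593635559082)
timer 205 ((235.5, 210.0), 6.576573371887207)
mouth ((446.55419921875, 174.32928466796875), (9.061556816101074, 9.591371536254883), 135.63104248046875) ((242.30679321289062, 240.73753356933594), (4.686132431030273, 10.480154037475586), 77.87439727783203) [ 0.6147 -0.3376  0.131 ] [[ 0.61582811 -0.33704964  0.13      ]]
knob top px [358 174] [370 187] [[ 0.6120705 -0.1573179  0.1      ]]
base [[233.  183.4]] [[370.1 185.4]]
dome rim [[361.2 187.4]] [[302.6 247.6]]
dome top [[365.1 179.1]] [[300.3 206.2]]
```

View pics/wrist0.png

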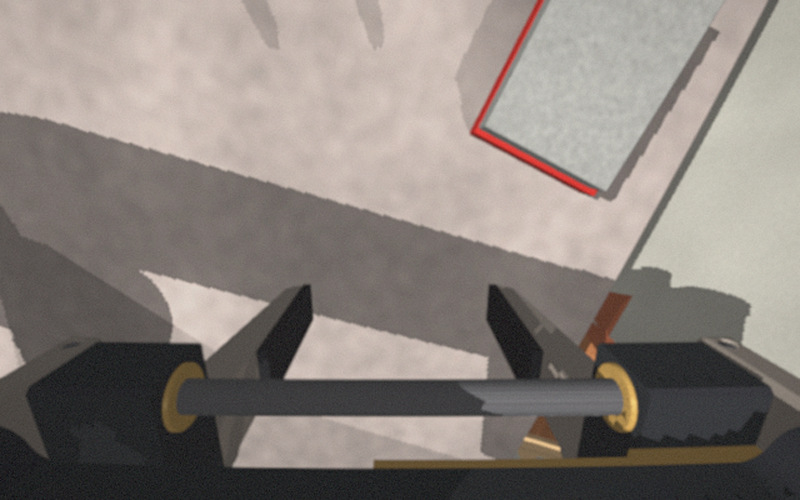

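jog_arm(
  commands=[
    {"travel": [0.04,0.025,0]},
    {"travel": [0.08,0.05,0]},
    {"travel": [0.12,0.075,0]},
    {"travel": [0.16,0.1,0]},
    {"travel": [0.2,0.125,0]},
  ],
)

```text
validation failed for argument at $.co...
```

jog_arm(
  commands=[
    {"travel": [0.04,0.025,0]},
    {"travel": [0.08,0.05,0]},
    {"travel": [0.12,0.075,0]},
    {"travel": [0.16,0.1,0]},
    {"travel": [0.198,0.124,0]},
  ],
)

```text
validation failed for argument at $.co...
```

jog_arm(
  commands=[
    {"travel": [0,0,0]},
    {"travel": [0,0,0]},
    {"travel": [0,0,0]},
  ],
)

```text
validation failed for argument at $.co...
```

Run:
```python
from h import *
s=arm.state();print(s["tcp_pos"],s["tool_rot"],s["time_s"])
c=cam("wrist");save(c,"w1.png",k=1.25)
print(proj(c,[(.6155,-.337,.13),(.6155,-.337,0)]))
```

```text
[ 0.2164975  -0.58612805  0.4041514 ] [-3.09157703e+00 -5.52718782e-01  2.46336815e-04] 0.15
[[ 179.19288812 -442.898     ]
 [ 226.23414079 -261.95627879]]
```

View pics/w1.png

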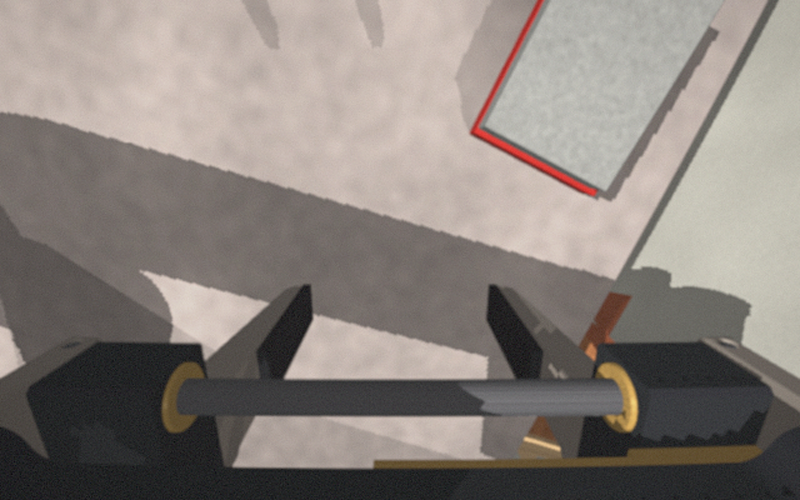

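jog_arm(
  commands=[
    {"jaw": 0.09,"travel": [0.04,0.025,0],"yaw": 0},
    {"jaw": 0.09,"travel": [0.08,0.05,0],"yaw": 0},
    {"jaw": 0.09,"travel": [0.12,0.075,0],"yaw": 0},
    {"jaw": 0.09,"travel": [0.16,0.1,0],"yaw": 0},
    {"jaw": 0.09,"travel": [0.2,0.125,0],"yaw": 0},
  ],
)

```text
time_s: 0.7
tcp_pos: [0.4179, -0.4601, 0.4046]
tool_rot: [-3.093, -0.553, 0.0]
force: [0.9, 0.1, 0.4]
width: 0.977
```

jog_arm(
  commands=[
    {"jaw": 0.09,"travel": [0.04,0.025,0],"yaw": 0},
    {"jaw": 0.09,"travel": [0.08,0.05,0],"yaw": 0},
    {"jaw": 0.09,"travel": [0.12,0.075,0],"yaw": 0},
    {"jaw": 0.09,"travel": [0.16,0.1,0],"yaw": 0},
    {"jaw": 0.09,"travel": [0.198,0.124,0],"yaw": 0},
  ],
)

```text
time_s: 1.2
tcp_pos: [0.6161, -0.3358, 0.4045]
tool_rot: [-3.092, -0.553, 0.0]
force: [0.2, -0.4, 0.8]
width: 0.979
```

jog_arm(
  commands=[
    {"jaw": 0.09,"travel": [0,0,0],"yaw": 0},
    {"jaw": 0.09,"travel": [0,0,0],"yaw": 0},
    {"jaw": 0.09,"travel": [0,0,0],"yaw": 0},
  ],
)

```text
time_s: 1.5
tcp_pos: [0.6137, -0.3378, 0.4044]
tool_rot: [-3.092, -0.552, 0.001]
force: [-1.0, 0.3, -1.1]
width: 0.977
```

Run:
```python
from h import *
s=arm.state();print(s["tcp_pos"],s["tool_rot"],s["time_s"])
c=cam("wrist");save(c,"w2.png",k=1.25)
print(proj(c,[(.6155,-.337,.13),(.6155,-.337,0)])*1.25)
```

```text
[ 0.61372525 -0.33778773  0.40438257] [-3.09243659e+00 -5.52213283e-01  1.49688683e-03] 1.5
[[398.12058415 250.26204051]
 [398.3623704  217.45146869]]
```

View pics/w2.png

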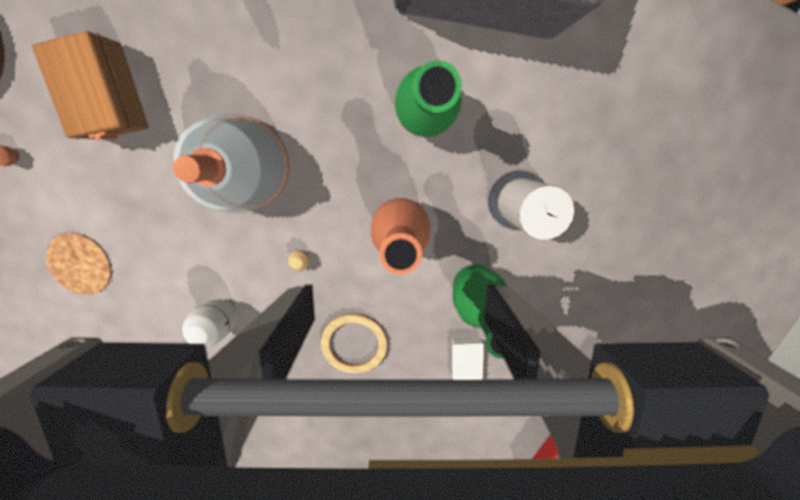

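jog_arm(
  commands=[
    {"jaw": 0.06,"travel": [0,0,-0.02],"yaw": 0},
    {"jaw": 0.06,"travel": [0,0,-0.04],"yaw": 0},
    {"jaw": 0.06,"travel": [0,0,-0.06],"yaw": 0},
    {"jaw": 0.06,"travel": [0,0,-0.09],"yaw": 0},
    {"jaw": 0.06,"travel": [0,0,-0.125],"yaw": 0},
  ],
  newtons=15,
)

```text
time_s: 2.05
tcp_pos: [0.6137, -0.3387, 0.2801]
tool_rot: [3.091, 0.55, 0.003]
force: [0.4, 0.5, 0.5]
width: 0.654
```

jog_arm(
  commands=[
    {"jaw": 0.06,"travel": [0,0,0],"yaw": 0},
    {"jaw": 0.04,"travel": [0,0,0],"yaw": 0},
    {"jaw": 0.015,"travel": [0,0,0],"yaw": 0},
    {"jaw": 0.015,"travel": [0,0,0],"yaw": 0},
    {"jaw": 0.015,"travel": [0,0,0],"yaw": 0},
  ],
)

```text
time_s: 2.55
tcp_pos: [0.6149, -0.3376, 0.2813]
tool_rot: [3.091, 0.552, 0.003]
force: [-0.1, -0.1, -0.3]
width: 0.329
```

jog_arm(
  commands=[
    {"jaw": 0.015,"travel": [0,0,0],"yaw": 0},
    {"jaw": 0.015,"travel": [0,0,0],"yaw": 0},
    {"jaw": 0.015,"travel": [0,0,0.02],"yaw": 0},
    {"jaw": 0.015,"travel": [0,0,0.04],"yaw": 0},
    {"jaw": 0.015,"travel": [0,0,0.06],"yaw": 0},
  ],
)

```text
time_s: 3.05
tcp_pos: [0.6143, -0.3371, 0.3399]
tool_rot: [-3.092, -0.553, 0.001]
force: [0.5, -0.3, -2.2]
width: 0.279
```

jog_arm(
  commands=[
    {"jaw": 0.015,"travel": [0,0,0.03],"yaw": 0},
    {"jaw": 0.015,"travel": [0,0,0.06],"yaw": 0},
    {"jaw": 0.015,"travel": [0,0,0.09],"yaw": 0},
    {"jaw": 0.015,"travel": [0,0,0.09],"yaw": 0},
    {"jaw": 0.015,"travel": [0,0,0.09],"yaw": 0},
  ],
)

```text
time_s: 3.55
tcp_pos: [0.6144, -0.3371, 0.4295]
tool_rot: [3.092, 0.553, 0.0]
force: [-0.8, 0.0, -2.8]
width: 0.283
```

jog_arm(
  commands=[
    {"jaw": 0.015,"travel": [-0.01,0.018,0],"yaw": 0},
    {"jaw": 0.015,"travel": [-0.026,0.05,0],"yaw": 0},
    {"jaw": 0.015,"travel": [-0.044,0.084,0],"yaw": 0},
    {"jaw": 0.015,"travel": [-0.062,0.118,0],"yaw": 0},
    {"jaw": 0.015,"travel": [-0.08,0.152,0],"yaw": 0},
  ],
)

```text
time_s: 4.05
tcp_pos: [0.5331, -0.1839, 0.4273]
tool_rot: [-3.091, -0.552, 0.005]
force: [-0.1, 0.9, -1.4]
width: 0.277
```

jog_arm(
  commands=[
    {"jaw": 0.015,"travel": [-0.018,0.034,0],"yaw": 0},
    {"jaw": 0.015,"travel": [-0.036,0.068,0],"yaw": 0},
    {"jaw": 0.015,"travel": [-0.054,0.102,0],"yaw": 0},
    {"jaw": 0.015,"travel": [-0.072,0.136,0],"yaw": 0},
    {"jaw": 0.015,"travel": [-0.087,0.164,0],"yaw": 0},
  ],
)

```text
time_s: 4.55
tcp_pos: [0.4457, -0.0198, 0.4277]
tool_rot: [-3.091, -0.553, 0.005]
force: [-0.1, 0.5, -2.2]
width: 0.279
```

jog_arm(
  commands=[
    {"jaw": 0.015,"travel": [-0.01,0.019,0],"yaw": 0},
    {"jaw": 0.015,"travel": [-0.01,0.019,-0.03],"yaw": 0},
    {"jaw": 0.015,"travel": [-0.01,0.019,-0.07],"yaw": 0},
    {"jaw": 0.015,"travel": [-0.01,0.019,-0.11],"yaw": 0},
    {"jaw": 0.015,"travel": [-0.01,0.019,-0.135],"yaw": 0},
  ],
)

```text
time_s: 5.05
tcp_pos: [0.4354, -0.0021, 0.2909]
tool_rot: [-3.091, -0.553, 0.008]
force: [0.1, -0.0, -1.4]
width: 0.285
```

jog_arm(
  commands=[
    {"jaw": 0.015,"travel": [0,0,0],"yaw": 0},
    {"jaw": 0.015,"travel": [0,0,0],"yaw": 0},
  ],
)

```text
time_s: 5.25
tcp_pos: [0.4371, -0.0023, 0.2941]
tool_rot: [-3.092, -0.553, 0.004]
force: [-0.3, 0.2, -1.3]
width: 0.277
```

Run:
```python
from seg import *
s=arm.state();print(s["tcp_pos"],s["tool_rot"],s["time_s"])
c=cam("scene");save(c,"s2.png",(200,120,440,270),3)
c2=cam("top");save(c2,"t2.png")
print((proj(c,[(.437,-.0025,.003),(.437,-.0025,.13)])-[200,120])*3)
```

```text
[ 0.43706956 -0.00225434  0.29405526] [-3.0920049  -0.55285199  0.00434786] 5.25
[[240.83657792 232.25237465]
 [229.91044927 103.14328111]]
```

View pics/s2.png

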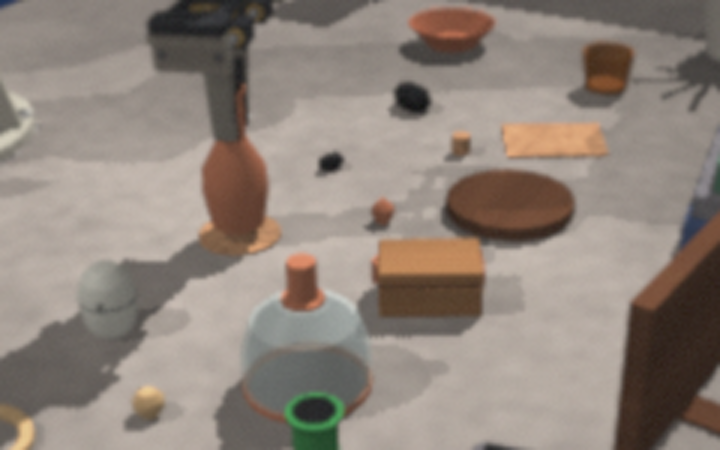

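jog_arm(
  commands=[
    {"jaw": 0.015,"travel": [0,0,-0.004],"yaw": 0},
    {"jaw": 0.015,"travel": [0,0,-0.007],"yaw": 0},
    {"jaw": 0.015,"travel": [0,0,-0.009],"yaw": 0},
    {"jaw": 0.015,"travel": [0,0,-0.01],"yaw": 0},
    {"jaw": 0.015,"travel": [0,0,-0.01],"yaw": 0},
  ],
)

```text
time_s: 5.85
tcp_pos: [0.4375, -0.0023, 0.2846]
tool_rot: [-3.093, -0.553, 0.0]
force: [-0.2, 0.2, -1.8]
width: 0.279
```

```bash
python3 -c "
from h import *
s=arm.state();print(s['tcp_pos'],s['force'])"
```

```text
[ 0.43749766 -0.00228826  0.28463933] [-0.16173172  0.16368625 -1.8216021 ]
```

jog_arm(
  commands=[
    {"jaw": 0.015,"travel": [0,0,-0.001],"yaw": 0},
    {"jaw": 0.015,"travel": [0,0,-0.002],"yaw": 0},
    {"jaw": 0.015,"travel": [0,0,-0.002],"yaw": 0},
  ],
)

```text
time_s: 6.15
tcp_pos: [0.438, -0.0023, 0.2837]
tool_rot: [3.092, 0.553, 0.002]
force: [-2.5, 1.0, 13.8]
width: 0.28
```

jog_arm(
  commands=[
    {"jaw": 0.05,"travel": [0,0,0],"yaw": 0},
    {"jaw": 0.05,"travel": [0,0,0],"yaw": 0},
    {"jaw": 0.05,"travel": [0,0,0],"yaw": 0},
    {"jaw": 0.05,"travel": [0,0,0],"yaw": 0},
    {"jaw": 0.05,"travel": [0,0,0.03],"yaw": 0},
  ],
)

```text
time_s: 6.65
tcp_pos: [0.4362, -0.0023, 0.3104]
tool_rot: [-3.091, -0.553, 0.01]
force: [-0.1, -0.5, -0.0]
width: 0.54
```

jog_arm(
  commands=[
    {"jaw": 0.05,"travel": [0,0,0.04],"yaw": 0},
    {"jaw": 0.05,"travel": [0,0,0.085],"yaw": 0},
    {"jaw": 0.09,"travel": [-0.0,-0.04,0.085],"yaw": -7},
    {"jaw": 0.09,"travel": [0,-0.08,0.085],"yaw": -14},
    {"jaw": 0.09,"travel": [0,-0.12,0.085],"yaw": -20},
  ],
)

```text
time_s: 7.15
tcp_pos: [0.4374, -0.1234, 0.3982]
tool_rot: [3.141, 0.002, 0.002]
force: [0.0, -0.2, -0.2]
width: 0.783
```

jog_arm(
  commands=[
    {"jaw": 0.09,"travel": [0,-0.05,0],"yaw": 0},
    {"jaw": 0.09,"travel": [0,-0.05,0],"yaw": 0},
    {"jaw": 0.09,"travel": [0,-0.05,0],"yaw": 0},
  ],
)

```text
time_s: 7.45
tcp_pos: [0.4372, -0.1732, 0.3974]
tool_rot: [-3.141, -0.003, 0.001]
force: [0.4, 0.6, -0.9]
width: 0.976
```

Run:
```python
from seg import *
s=arm.state();print(s["tcp_pos"],s["tool_rot"],s["time_s"])
c=cam("wrist");save(c,"w3.png",k=1.25);pickle.dump(c,open("w3.pkl","wb"))
print(proj(c,[(.438,-.174,.06),(.438,-.174,0),(.454,-.335,.008),(.437,-.0025,.13)])*1.25)
```

```text
[ 0.43722906 -0.17320939  0.3973909 ] [-3.14106799e+00 -2.97027953e-03  1.00268843e-03] 7.45
[[398.96358336 232.9223286 ]
 [398.97146758 220.16604832]
 [550.56906459 207.24072665]
 [168.7888481  255.80800672]]
```

View pics/w3.png

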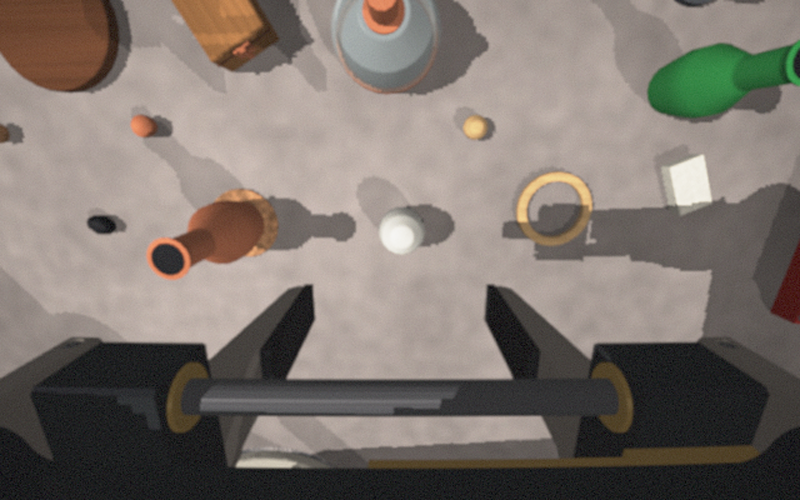

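jog_arm(
  commands=[
    {"jaw": 0.075,"travel": [-0.001,-0.001,-0.04],"yaw": 0},
    {"jaw": 0.075,"travel": [-0.001,-0.001,-0.08],"yaw": 0},
    {"jaw": 0.075,"travel": [-0.001,-0.001,-0.12],"yaw": 0},
    {"jaw": 0.075,"travel": [-0.001,-0.001,-0.12],"yaw": 0},
    {"jaw": 0.075,"travel": [-0.001,-0.001,-0.12],"yaw": 0},
  ],
)

```text
time_s: 8.0
tcp_pos: [0.4367, -0.1723, 0.278]
tool_rot: [-3.141, -0.01, 0.003]
force: [0.3, -0.1, 0.8]
width: 0.817
```

Run:
```python
from seg import *
s=arm.state();print(s["tcp_pos"],s["tool_rot"],s["time_s"])
c=cam("wrist");save(c,"w4.png",k=1.25)
print(proj(c,[(.436,-.174,.06),(.436,-.174,.03),(.436,-.174,0),(.454,-.335,.008)])*1.25)
```

```text
[ 0.43674975 -0.17226808  0.27797103] [-3.14077082e+00 -1.00018955e-02  2.54790122e-03] 8.0
[[400.59781378 281.00160926]
 [400.42141106 265.05220178]
 [400.28253282 252.50305943]
 [618.42596727 233.52187907]]
```

View pics/w4.png

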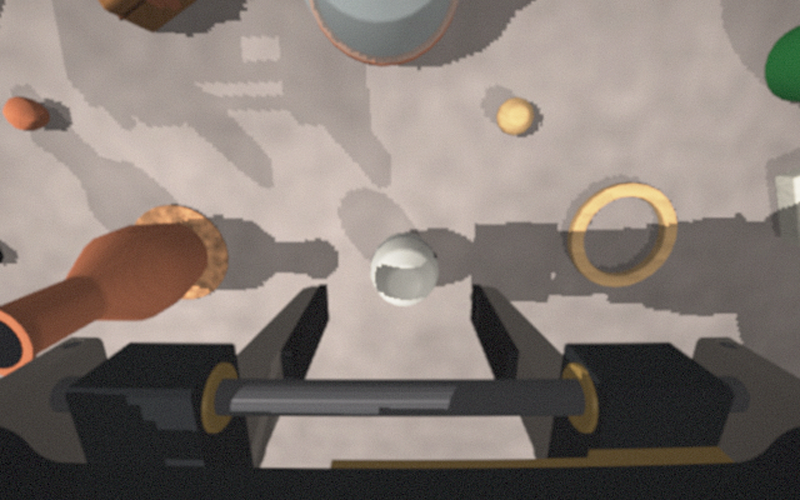

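jog_arm(
  commands=[
    {"jaw": 0.075,"travel": [-0.001,-0.003,-0.03],"yaw": 0},
    {"jaw": 0.075,"travel": [-0.001,-0.003,-0.055],"yaw": 0},
    {"jaw": 0.075,"travel": [-0.001,-0.003,-0.072],"yaw": 0},
    {"jaw": 0.075,"travel": [-0.001,-0.003,-0.072],"yaw": 0},
    {"jaw": 0.06,"travel": [-0.001,-0.003,-0.072],"yaw": 0},
  ],
  newtons=12,
)

```text
time_s: 8.55
tcp_pos: [0.4365, -0.1764, 0.2073]
tool_rot: [3.141, 0.008, 0.003]
force: [0.8, -0.2, 0.0]
width: 0.75
```

jog_arm(
  commands=[
    {"jaw": 0.05,"travel": [0,0,0],"yaw": 0},
    {"jaw": 0.035,"travel": [0,0,0],"yaw": 0},
    {"jaw": 0.035,"travel": [0,0,0],"yaw": 0},
    {"jaw": 0.035,"travel": [0,0,0],"yaw": 0},
    {"jaw": 0.035,"travel": [0,0,0],"yaw": 0},
  ],
)

```text
time_s: 9.05
tcp_pos: [0.436, -0.1764, 0.2066]
tool_rot: [3.141, 0.007, 0.002]
force: [0.1, 1.1, 9.8]
width: 0.496
```

jog_arm(
  commands=[
    {"jaw": 0.035,"travel": [0,0,0.015],"yaw": 0},
    {"jaw": 0.035,"travel": [0,0,0.03],"yaw": 0},
    {"jaw": 0.035,"travel": [0,0,0.05],"yaw": 0},
    {"jaw": 0.035,"travel": [0,0,0.05],"yaw": 0},
    {"jaw": 0.035,"travel": [0,0,0.05],"yaw": 0},
  ],
)

```text
time_s: 9.55
tcp_pos: [0.4355, -0.1763, 0.2557]
tool_rot: [3.141, 0.007, 0.001]
force: [-0.2, -0.6, -0.7]
width: 0.497
```

Run:
```python
from seg import *
s=arm.state();print(s["tcp_pos"],s["tool_rot"],s["time_s"])
c=cam("wrist")
save(c,"w5.png",(120,100,640,320),1.5);print((proj(c,[(.454,-.336,.008)])-[120,100])*1.5)
```

```text
[ 0.43551668 -0.17631052  0.2556898 ] [3.14121798e+00 7.37240935e-03 1.32619021e-03] 9.55
[[579.61925358 137.82573771]]
```

View pics/w5.png

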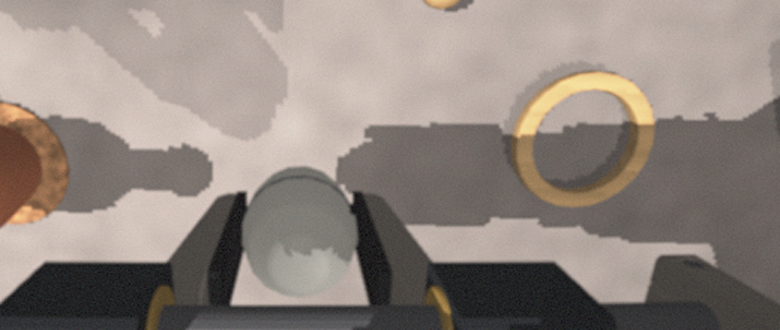

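jog_arm(
  commands=[
    {"jaw": 0.035,"travel": [0.003,-0.03,0],"yaw": 0},
    {"jaw": 0.035,"travel": [0.007,-0.07,0],"yaw": 0},
    {"jaw": 0.035,"travel": [0.012,-0.11,0],"yaw": 0},
    {"jaw": 0.035,"travel": [0.018,-0.145,0],"yaw": 0},
    {"jaw": 0.035,"travel": [0.018,-0.16,0],"yaw": 0},
  ],
)

```text
time_s: 10.1
tcp_pos: [0.4538, -0.3388, 0.2546]
tool_rot: [3.141, 0.005, -0.0]
force: [0.7, -0.5, -1.4]
width: 0.5
```

jog_arm(
  commands=[
    {"jaw": 0.035,"travel": [0,0,0],"yaw": 0},
    {"jaw": 0.035,"travel": [0,0,-0.015],"yaw": 0},
    {"jaw": 0.035,"travel": [0,0,-0.03],"yaw": 0},
    {"jaw": 0.035,"travel": [0,0,-0.043],"yaw": 0},
    {"jaw": 0.035,"travel": [0,0,-0.043],"yaw": 0},
  ],
)

```text
time_s: 10.6
tcp_pos: [0.4527, -0.3347, 0.2101]
tool_rot: [-3.139, -0.009, 0.006]
force: [0.4, 0.1, -1.1]
width: 0.495
```

jog_arm(
  commands=[
    {"jaw": 0.035,"travel": [0,0,-0.002],"yaw": 0},
    {"jaw": 0.035,"travel": [0,0,-0.004],"yaw": 0},
    {"jaw": 0.035,"travel": [0,0,-0.005],"yaw": 0},
    {"jaw": 0.035,"travel": [0,0,-0.005],"yaw": 0},
  ],
)

```text
time_s: 11.0
tcp_pos: [0.4536, -0.3364, 0.2079]
tool_rot: [3.141, 0.007, 0.001]
force: [-0.5, -0.3, 0.3]
width: 0.497
```

Run:
```python
from seg import *
s=arm.state();print(s["tcp_pos"],s["tool_rot"],s["time_s"],s["force"])
c=cam("wrist")
save(c,"w6.png",(200,100,480,320),2.5);print((proj(c,[(.454,-.336,.008)])-[200,100])*2.5)
```

```text
[ 0.45362349 -0.33635502  0.20794732] [3.14129099e+00 7.38404367e-03 6.58033629e-04] 11.0 [-0.54516109 -0.25920444  0.25251808]
[[293.12801273 333.24995071]]
```

View pics/w6.png

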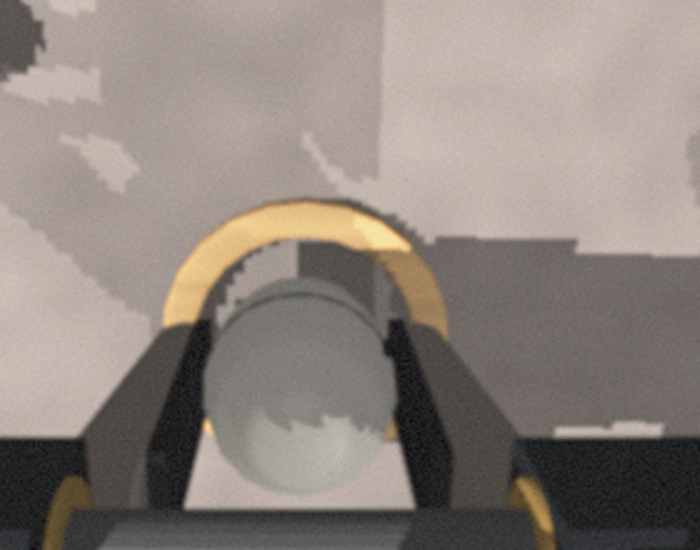

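jog_arm(
  commands=[
    {"jaw": 0.035,"travel": [0,0,-0.001],"yaw": 0},
    {"jaw": 0.065,"travel": [0,0,-0.001],"yaw": 0},
    {"jaw": 0.065,"travel": [0,0,-0.001],"yaw": 0},
    {"jaw": 0.065,"travel": [0,0,-0.001],"yaw": 0},
    {"jaw": 0.065,"travel": [0,0,-0.001],"yaw": 0},
  ],
)

```text
time_s: 11.55
tcp_pos: [0.4536, -0.3364, 0.2068]
tool_rot: [3.141, 0.007, 0.0]
force: [0.5, 0.3, -0.2]
width: 0.708
```

jog_arm(
  commands=[
    {"jaw": 0.065,"travel": [0,0,0.02],"yaw": 0},
    {"jaw": 0.07,"travel": [0,0,0.06],"yaw": 0},
    {"jaw": 0.08,"travel": [0,0,0.105],"yaw": 0},
    {"jaw": 0.08,"travel": [0,0,0.15],"yaw": 0},
    {"jaw": 0.08,"travel": [0,0,0.19],"yaw": 0},
  ],
)

```text
time_s: 12.05
tcp_pos: [0.4534, -0.3362, 0.3991]
tool_rot: [3.141, 0.007, 0.001]
force: [-0.4, -0.7, -0.1]
width: 0.871
```

jog_arm(
  commands=[
    {"jaw": 0.08,"travel": [-0.001,0.045,0],"yaw": 0},
    {"jaw": 0.08,"travel": [-0.003,0.09,0],"yaw": -3},
    {"jaw": 0.08,"travel": [-0.005,0.135,0],"yaw": -6},
    {"jaw": 0.08,"travel": [-0.006,0.18,0],"yaw": -9},
    {"jaw": 0.08,"travel": [-0.007,0.225,0],"yaw": -12},
  ],
)

```text
time_s: 12.55
tcp_pos: [0.446, -0.1097, 0.3969]
tool_rot: [-3.125, 0.325, -0.001]
force: [1.3, 0.1, 0.7]
width: 0.871
```

jog_arm(
  commands=[
    {"jaw": 0.08,"travel": [-0.001,0.045,0],"yaw": -3},
    {"jaw": 0.08,"travel": [-0.003,0.09,0],"yaw": -6},
    {"jaw": 0.08,"travel": [-0.005,0.135,0],"yaw": -9},
    {"jaw": 0.08,"travel": [-0.006,0.18,0],"yaw": -12},
    {"jaw": 0.08,"travel": [-0.007,0.225,0],"yaw": -15},
  ],
)

```text
time_s: 13.05
tcp_pos: [0.439, 0.1155, 0.397]
tool_rot: [-3.055, 0.729, -0.001]
force: [0.5, -1.1, -0.1]
width: 0.867
```

jog_arm(
  commands=[
    {"jaw": 0.08,"travel": [-0.002,0.045,0],"yaw": -3},
    {"jaw": 0.08,"travel": [-0.004,0.09,0],"yaw": -6},
    {"jaw": 0.08,"travel": [-0.006,0.135,0],"yaw": -8},
    {"jaw": 0.08,"travel": [-0.006,0.18,0],"yaw": -8},
    {"jaw": 0.08,"travel": [-0.006,0.211,0],"yaw": -8},
  ],
)

```text
time_s: 13.55
tcp_pos: [0.4331, 0.3274, 0.3968]
tool_rot: [-2.998, 0.936, -0.0]
force: [1.4, 0.2, -1.2]
width: 0.872
```

jog_arm(
  commands=[
    {"jaw": 0.08,"travel": [0,0,0],"yaw": 0},
    {"jaw": 0.08,"travel": [0,0,0],"yaw": 0},
    {"jaw": 0.08,"travel": [0,0,0],"yaw": 0},
  ],
)

```text
time_s: 13.85
tcp_pos: [0.4334, 0.3238, 0.3965]
tool_rot: [2.997, -0.938, -0.0]
force: [-0.7, -0.7, -0.2]
width: 0.872
```

Run:
```python
from seg import *
s=arm.state();print(s["tcp_pos"],s["tool_rot"],s["time_s"],s["q"])
c=cam("wrist");pickle.dump(c,open("w7.pkl","wb"));save(c,"w7.png",k=1.25)
p=proj(c,[(.433,.325,.012)])[0]; print("pred",p)
b=[int(max(p[0]-45,0)),int(max(p[1]-45,0)),int(p[0]+45),int(p[1]+45)]
for v in (35,50,65):
    k=blob(c,b,(0,0,0),(179,255,v)); P=onz(c,k.astype(float),.012)[:,:2]*1000
    print(v,cv2.fitEllipse(k),cv2.fitEllipse(P.astype(np.float32)))
t=cam("top")
k=blob(t,(415,230,460,270),(8,50,120),(25,255,255));print("ring",onz(t,[cv2.fitEllipse(k)[0]],.008))
for v in (150,180): 
    k=blob(t,(422,235,452,265),(0,0,v),(179,30,255)); e=cv2.minEnclosingCircle(k.astype(np.float32)); print("timer",e,onz(t,[e[0]],.035))
```

```text
[0.4333947  0.32375003 0.39651617] [ 2.99743246e+00 -9.37948536e-01 -4.33530276e-04] 13.85 [ 6.38895799e-01  2.31511912e-01  1.82167483e+00 -3.03097404e-04
  1.08924489e+00  2.81636265e+00]
pred [317.44470725 180.17534296]
35 ((318.00286865234375, 183.74351501464844), (26.3909969329834, 39.98717498779297), 177.97512817382812) ((428.759765625, 326.8622131347656), (34.5079345703125, 52.72735595703125), 57.786865234375)
50 ((319.1518859863281, 179.54934692382812), (24.958526611328125, 34.57973098754883), 176.6758575439453) ((432.0785827636719, 322.87841796875), (32.988624572753906, 46.60483169555664), 58.37872314453125)
65 ((319.2062683105469, 179.53634643554688), (25.828746795654297, 35.38745880126953), 177.54788208007812) ((432.0382995605469, 322.82220458984375), (34.137672424316406, 47.69425582885742), 57.51641845703125)
ring [[ 0.45429346 -0.33549024  0.008     ]]
timer ((438.23468017578125, 251.15306091308594), 10.709487915039062) [[ 0.45056615 -0.33190318  0.035     ]]
timer ((438.6707458496094, 250.0853729248047), 9.203402519226074) [[ 0.45304283 -0.33308742  0.035     ]]
```

jog_arm(
  commands=[
    {"jaw": 0.075,"travel": [-0.001,0,-0.045],"yaw": 0},
    {"jaw": 0.075,"travel": [-0.001,0,-0.09],"yaw": 0},
    {"jaw": 0.075,"travel": [-0.001,0,-0.135],"yaw": 0},
    {"jaw": 0.075,"travel": [-0.001,0,-0.165],"yaw": 0},
    {"jaw": 0.075,"travel": [-0.001,0,-0.19],"yaw": 0},
  ],
  newtons=15,
)

```text
time_s: 14.45
tcp_pos: [0.4324, 0.3233, 0.205]
tool_rot: [2.996, -0.939, -0.001]
force: [-0.4, -0.1, -0.1]
width: 0.816
```

jog_arm(
  commands=[
    {"jaw": 0.07,"travel": [0,0,-0.008],"yaw": 0},
    {"jaw": 0.07,"travel": [0,0,-0.0125],"yaw": 0},
    {"jaw": 0.055,"travel": [0,0,-0.0125],"yaw": 0},
    {"jaw": 0.04,"travel": [0,0,-0.0125],"yaw": 0},
    {"jaw": 0.03,"travel": [0,0,-0.0125],"yaw": 0},
  ],
)

```text
time_s: 14.95
tcp_pos: [0.433, 0.325, 0.1954]
tool_rot: [-2.997, 0.937, -0.002]
force: [0.2, -0.3, 0.6]
width: 0.528
```

jog_arm(
  commands=[
    {"jaw": 0.03,"travel": [0,0,0],"yaw": 0},
    {"jaw": 0.03,"travel": [0,0,0],"yaw": 0},
    {"jaw": 0.03,"travel": [0,0,0],"yaw": 0},
  ],
)

```text
time_s: 15.25
tcp_pos: [0.4328, 0.3249, 0.1951]
tool_rot: [-2.998, 0.937, -0.001]
force: [-0.0, -0.8, 7.8]
width: 0.442
```

jog_arm(
  commands=[
    {"jaw": 0.03,"travel": [0,0,0.02],"yaw": 0},
    {"jaw": 0.03,"travel": [0,0,0.04],"yaw": 0},
    {"jaw": 0.03,"travel": [0,0,0.07],"yaw": 0},
    {"jaw": 0.03,"travel": [0,0,0.08],"yaw": 0},
    {"jaw": 0.03,"travel": [0,0,0.08],"yaw": 0},
  ],
)

```text
time_s: 15.75
tcp_pos: [0.433, 0.3251, 0.2755]
tool_rot: [-2.996, 0.937, -0.003]
force: [0.4, -0.5, -1.7]
width: 0.441
```

Run:
```python
from seg import *
s=arm.state();print(s["tcp_pos"],s["tool_rot"],s["time_s"],s["force"])
c=cam("wrist");save(c,"w8.png",(160,80,480,320),2);
```

```text
[0.43295936 0.32505626 0.27551431] [-2.99595046e+00  9.36713797e-01 -2.98116278e-03] 15.75 [ 0.35230755 -0.4896628  -1.74382801]
```

View pics/w8.png

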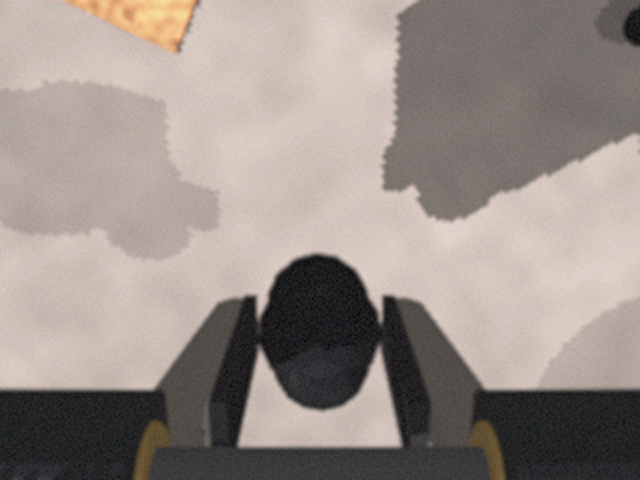

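jog_arm(
  commands=[
    {"jaw": 0.03,"travel": [0.025,-0.021,0],"yaw": 0},
    {"jaw": 0.03,"travel": [0.06,-0.051,0],"yaw": 0},
    {"jaw": 0.03,"travel": [0.095,-0.081,0],"yaw": 0},
    {"jaw": 0.03,"travel": [0.13,-0.111,0],"yaw": 0},
    {"jaw": 0.03,"travel": [0.165,-0.141,0],"yaw": 0},
  ],
)

```text
time_s: 16.3
tcp_pos: [0.5982, 0.1822, 0.2722]
tool_rot: [2.997, -0.937, -0.003]
force: [0.8, 0.4, -0.3]
width: 0.439
```

jog_arm(
  commands=[
    {"jaw": 0.03,"travel": [0.032,-0.026,0],"yaw": 0},
    {"jaw": 0.03,"travel": [0.032,-0.026,0],"yaw": 0},
    {"jaw": 0.03,"travel": [0.032,-0.026,-0.02],"yaw": 0},
    {"jaw": 0.03,"travel": [0.032,-0.026,-0.045],"yaw": 0},
    {"jaw": 0.03,"travel": [0.032,-0.026,-0.057],"yaw": 0},
  ],
)

```text
time_s: 16.8
tcp_pos: [0.6278, 0.1577, 0.2136]
tool_rot: [2.996, -0.937, -0.007]
force: [0.2, 0.4, -1.6]
width: 0.438
```

jog_arm(
  commands=[
    {"jaw": 0.03,"travel": [0,0,0],"yaw": 0},
    {"jaw": 0.03,"travel": [0,0,-0.003],"yaw": 0},
    {"jaw": 0.03,"travel": [0,0,-0.006],"yaw": 0},
    {"jaw": 0.03,"travel": [0,0,-0.008],"yaw": 0},
    {"jaw": 0.03,"travel": [0,0,-0.008],"yaw": 0},
  ],
)

```text
time_s: 17.3
tcp_pos: [0.6299, 0.1579, 0.2101]
tool_rot: [-2.998, 0.937, -0.002]
force: [-0.6, 0.0, 3.3]
width: 0.434
```

Run:
```python
from seg import *
s=arm.state();print(s["tcp_pos"],s["tool_rot"],s["time_s"],s["force"])
c=cam("wrist");print(proj(c,[(.63,.158,.015)]))
save(c,"w9.png",(100,40,540,340),1.7);
```

```text
[0.62985574 0.15788181 0.21006822] [-2.99772732e+00  9.37236991e-01 -1.86542851e-03] 17.3 [-0.57696845  0.04220427  3.27635654]
[[317.44724719 237.72460373]]
```

View pics/w9.png

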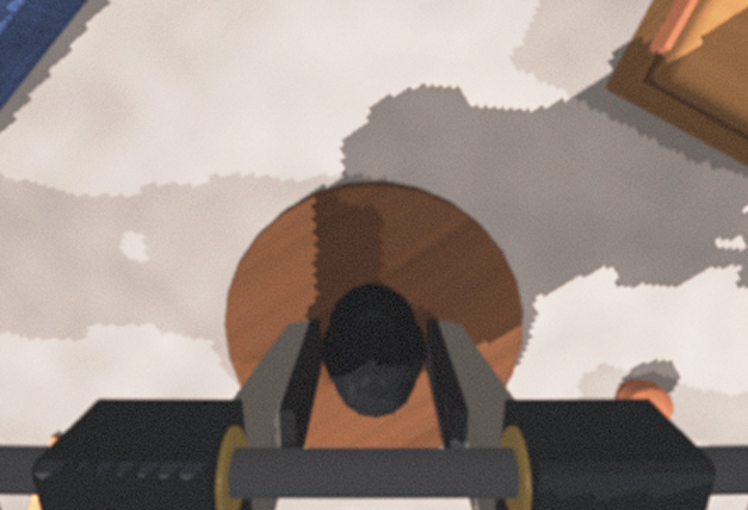

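jog_arm(
  commands=[
    {"jaw": 0.06,"travel": [0,0,0],"yaw": 0},
    {"jaw": 0.06,"travel": [0,0,0],"yaw": 0},
    {"jaw": 0.06,"travel": [0,0,0],"yaw": 0},
    {"jaw": 0.06,"travel": [0,0,0],"yaw": 0},
    {"jaw": 0.06,"travel": [0,0,0.02],"yaw": 0},
  ],
)

```text
time_s: 17.85
tcp_pos: [0.6284, 0.1574, 0.227]
tool_rot: [2.996, -0.937, -0.006]
force: [0.2, -0.2, -0.1]
width: 0.651
```

jog_arm(
  commands=[
    {"jaw": 0.07,"travel": [0,0,0.04],"yaw": 0},
    {"jaw": 0.08,"travel": [0,0,0.085],"yaw": 0},
    {"jaw": 0.08,"travel": [0,0,0.13],"yaw": 0},
    {"jaw": 0.08,"travel": [0,0,0.17],"yaw": 0},
    {"jaw": 0.08,"travel": [0,0,0.17],"yaw": 0},
  ],
)

```text
time_s: 18.35
tcp_pos: [0.631, 0.158, 0.4057]
tool_rot: [-2.993, 0.936, -0.013]
force: [0.4, 0.2, 0.2]
width: 0.869
```

Run:
```python
from seg import *
s=arm.state();print(s["tcp_pos"],s["time_s"])
for n in("wrist","top"):
    c=cam(n);p=proj(c,[(.63,.158,.015)])[0];r=10 if n=="top" else 30
    b=[int(p[0]-r),int(p[1]-r),int(p[0]+r),int(p[1]+r)]
    k=blob(c,b,(0,0,0),(179,255,55)); e=cv2.fitEllipse(k); print(n,e,"peb",onz(c,[e[0]],.027))
    k=blob(c,[max(0,int(p[0]-4*r)),max(0,int(p[1]-4*r)),int(p[0]+4*r),int(p[1]+4*r)],(0,70,20),(14,255,170)); e=cv2.fitEllipse(k); print(e,"base",onz(c,[e[0]],.015))
```

```text
[0.6310055  0.15804445 0.4057316 ] 18.35
wrist ((322.33917236328125, 181.95623779296875), (26.740968704223633, 35.737579345703125), 178.78358459472656) peb [[0.62990753 0.15584476 0.027     ]]
((322.1916809082031, 178.20387268066406), (85.41754150390625, 87.09637451171875), 83.5588607788086) base [[0.63211891 0.15451671 0.015     ]]
top ((235.03782653808594, 183.4467315673828), (8.104155540466309, 19.759946823120117), 37.334686279296875) peb [[0.62736635 0.15060194 0.027     ]]
((236.281494140625, 188.05601501464844), (35.66200256347656, 46.025123596191406), 62.442630767822266) base [[0.61799867 0.14986076 0.015     ]]
```

jog_arm(
  commands=[
    {"jaw": 0.08,"travel": [-0.002,-0.045,0.02],"yaw": 5},
    {"jaw": 0.08,"travel": [-0.005,-0.09,0.02],"yaw": 12},
    {"jaw": 0.08,"travel": [-0.008,-0.135,0.02],"yaw": 19},
    {"jaw": 0.08,"travel": [-0.011,-0.18,0.02],"yaw": 26},
    {"jaw": 0.08,"travel": [-0.014,-0.225,0.02],"yaw": 33},
  ],
)

```text
time_s: 18.95
tcp_pos: [0.6147, -0.0689, 0.4169]
tool_rot: [-3.141, 0.039, 0.005]
force: [0.2, 0.3, 0.4]
width: 0.866
```

jog_arm(
  commands=[
    {"jaw": 0.08,"travel": [-0.002,-0.045,0],"yaw": 2},
    {"jaw": 0.08,"travel": [-0.004,-0.091,0],"yaw": 2},
    {"jaw": 0.08,"travel": [-0.004,-0.091,0],"yaw": 2},
    {"jaw": 0.08,"travel": [-0.004,-0.091,0],"yaw": 2},
    {"jaw": 0.08,"travel": [-0.004,-0.091,0],"yaw": 2},
  ],
)

```text
time_s: 19.45
tcp_pos: [0.6114, -0.1574, 0.4178]
tool_rot: [-3.141, -0.008, 0.003]
force: [-0.6, -0.2, -0.2]
width: 0.866
```

Run:
```python
from seg import *
s=arm.state();print(s["tcp_pos"],s["tool_rot"],s["time_s"])
c=cam("wrist");P=proj(c,[(.6125,-.158,.108),(.6125,-.158,.0)]);print(P*1.25);p=P[0]
save(c,"w10.png",k=1.25)
k=blob(c,[int(p[0]-35),int(p[1]-35),int(p[0]+35),int(p[1]+35)],(0,110,60),(14,255,255)); print("knob",cv2.fitEllipse(k),k.min(0),k.max(0),onz(c,[cv2.fitEllipse(k)[0]],.1))
```

```text
[ 0.61135797 -0.15742905  0.41780936] [-3.14058573 -0.00786303  0.00338176] 19.45
[[398.88259262 239.47292079]
 [398.96160252 215.78958842]]
knob ((322.3509826660156, 184.23585510253906), (24.369035720825195, 27.32224464416504), 0.0027103980537503958) [310 171] [335 198] [[ 0.61867049 -0.16148517  0.1       ]]
```

View pics/w10.png

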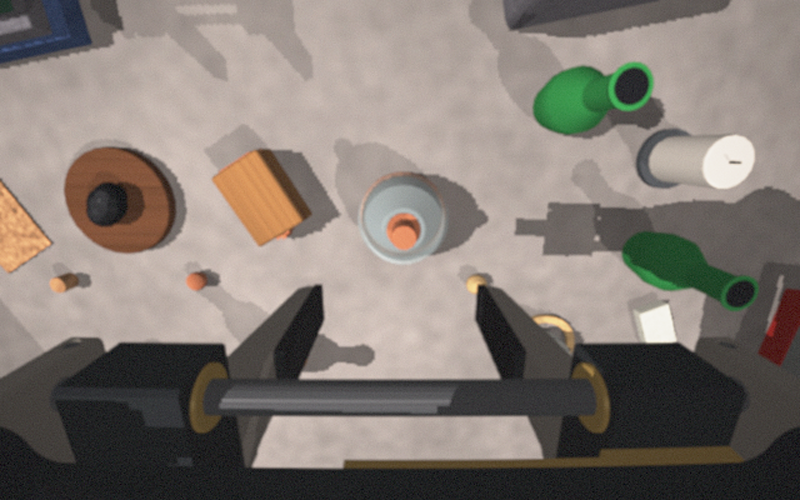

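jog_arm(
  commands=[
    {"jaw": 0.06,"travel": [0.001,-0.002,-0.03],"yaw": 0},
    {"jaw": 0.06,"travel": [0.001,-0.002,-0.065],"yaw": 0},
    {"jaw": 0.06,"travel": [0.001,-0.002,-0.1],"yaw": 0},
    {"jaw": 0.06,"travel": [0.001,-0.002,-0.125],"yaw": 0},
    {"jaw": 0.06,"travel": [0.001,-0.002,-0.135],"yaw": 0},
  ],
  newtons=20,
)

```text
time_s: 20.0
tcp_pos: [0.6117, -0.1586, 0.2813]
tool_rot: [-3.14, -0.01, 0.007]
force: [-0.5, 0.9, -0.3]
width: 0.655
```

jog_arm(
  commands=[
    {"jaw": 0.06,"travel": [0,0,-0.004],"yaw": 0},
    {"jaw": 0.05,"travel": [0,0,-0.008],"yaw": 0},
    {"jaw": 0.04,"travel": [0,0,-0.008],"yaw": 0},
    {"jaw": 0.028,"travel": [0,0,-0.008],"yaw": 0},
    {"jaw": 0.015,"travel": [0,0,-0.008],"yaw": 0},
  ],
)

```text
time_s: 20.5
tcp_pos: [0.6128, -0.1604, 0.2771]
tool_rot: [3.141, 0.007, 0.002]
force: [-0.4, -1.0, 0.7]
width: 0.33
```

jog_arm(
  commands=[
    {"jaw": 0.012,"travel": [0,0,0],"yaw": 0},
    {"jaw": 0.012,"travel": [0,0,0],"yaw": 0},
    {"jaw": 0.012,"travel": [0,0,0],"yaw": 0},
    {"jaw": 0.012,"travel": [0,0,0],"yaw": 0},
  ],
)

```text
time_s: 20.9
tcp_pos: [0.6127, -0.1606, 0.2767]
tool_rot: [3.141, 0.007, 0.001]
force: [-0.8, -2.7, 5.3]
width: 0.238
```

Run:
```python
from seg import *
s=arm.state();print(s["tcp_pos"],s["tool_rot"],s["time_s"],s["force"],s["width"]*91.9)
```

```text
[ 0.61273561 -0.16059137  0.27669948] [3.14102741e+00 7.35931126e-03 1.25568941e-03] 20.9 [-0.79225051 -2.70541106  5.30599883] 21.881409441242795
```

jog_arm(
  commands=[
    {"jaw": 0.012,"travel": [0,0,0.01],"yaw": 0},
    {"jaw": 0.012,"travel": [0,0,0.03],"yaw": 0},
    {"jaw": 0.012,"travel": [0,0,0.06],"yaw": 0},
    {"jaw": 0.012,"travel": [0,0,0.09],"yaw": 0},
    {"jaw": 0.012,"travel": [0,0,0.1],"yaw": 0},
  ],
)

```text
time_s: 21.4
tcp_pos: [0.6131, -0.1603, 0.3794]
tool_rot: [3.141, 0.007, 0.006]
force: [0.6, -1.0, -2.4]
width: 0.23
```

jog_arm(
  commands=[
    {"jaw": 0.012,"travel": [0.001,0.02,0],"yaw": 0},
    {"jaw": 0.012,"travel": [0.003,0.05,0],"yaw": 0},
    {"jaw": 0.012,"travel": [0.005,0.085,0],"yaw": 0},
    {"jaw": 0.012,"travel": [0.007,0.12,0],"yaw": 0},
    {"jaw": 0.012,"travel": [0.009,0.155,0],"yaw": 0},
  ],
)

```text
time_s: 21.9
tcp_pos: [0.621, -0.0039, 0.3751]
tool_rot: [-3.141, -0.007, 0.003]
force: [0.6, 0.1, -2.3]
width: 0.233
```

jog_arm(
  commands=[
    {"jaw": 0.012,"travel": [0.002,0.035,0],"yaw": 0},
    {"jaw": 0.012,"travel": [0.004,0.07,0],"yaw": 0},
    {"jaw": 0.012,"travel": [0.006,0.105,0],"yaw": 0},
    {"jaw": 0.012,"travel": [0.008,0.135,0],"yaw": 0},
    {"jaw": 0.012,"travel": [0.009,0.155,0],"yaw": 0},
  ],
)

```text
time_s: 22.4
tcp_pos: [0.6301, 0.1518, 0.3752]
tool_rot: [-3.141, -0.009, 0.002]
force: [0.1, -0.8, -2.2]
width: 0.231
```

jog_arm(
  commands=[
    {"jaw": 0.012,"travel": [0,0.008,0],"yaw": 0},
    {"jaw": 0.012,"travel": [0,0.008,0],"yaw": 0},
    {"jaw": 0.012,"travel": [0,0.008,-0.015],"yaw": 0},
    {"jaw": 0.012,"travel": [0,0.008,-0.03],"yaw": 0},
    {"jaw": 0.012,"travel": [0,0.008,-0.03],"yaw": 0},
  ],
)

```text
time_s: 22.9
tcp_pos: [0.6295, 0.1563, 0.3428]
tool_rot: [3.14, 0.005, -0.008]
force: [-0.3, -0.2, -2.9]
width: 0.229
```

Run:
```python
from seg import *
s=arm.state();print(s["tcp_pos"],s["tool_rot"],s["time_s"],s["force"],s["width"]*91.9)
c=cam("wrist");a=c["img"][80:330,150:490,::-1]
d=cam("scene");b=d["img"][130:230,300:440,::-1]
pickle.dump((c,d),open("dome.pkl","wb"))
print(proj(c,[(.63,.158,.015)])-[150,80],proj(d,[(.63,.158,.015)])-[300,130])
b=cv2.resize(b,(350,250));cv2.imwrite("pics/d1.png",np.hstack([a,b]))
```

```text
[0.62949828 0.15632961 0.34277809] [ 3.14020165  0.00547194 -0.007906  ] 22.9 [-0.3260225  -0.20714099 -2.88903135] 21.045763787850895
[[166.4299423  107.29571045]] [[70.130723   55.43980414]]
```

View pics/d1.png

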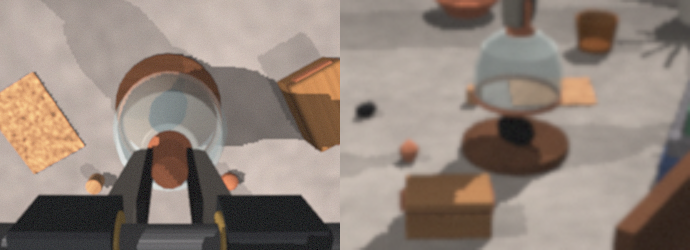

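jog_arm(
  commands=[
    {"jaw": 0.012,"travel": [0,0,-0.01],"yaw": 0},
    {"jaw": 0.012,"travel": [0,0,-0.02],"yaw": 0},
    {"jaw": 0.012,"travel": [0,0,-0.03],"yaw": 0},
    {"jaw": 0.012,"travel": [0,0,-0.04],"yaw": 0},
    {"jaw": 0.012,"travel": [0,0,-0.045],"yaw": 0},
  ],
)

```text
time_s: 23.5
tcp_pos: [0.6301, 0.1577, 0.2996]
tool_rot: [3.141, 0.008, -0.003]
force: [0.1, 0.6, -1.3]
width: 0.228
```

jog_arm(
  commands=[
    {"jaw": 0.012,"travel": [0,0,0],"yaw": 0},
    {"jaw": 0.012,"travel": [0,0,0],"yaw": 0},
    {"jaw": 0.012,"travel": [0,0,-0.001],"yaw": 0},
    {"jaw": 0.012,"travel": [0,0,-0.002],"yaw": 0},
    {"jaw": 0.012,"travel": [0,0,-0.003],"yaw": 0},
  ],
)

```text
time_s: 24.0
tcp_pos: [0.6306, 0.1577, 0.2984]
tool_rot: [-3.141, -0.007, -0.001]
force: [0.5, -0.3, -2.3]
width: 0.23
```

jog_arm(
  commands=[
    {"jaw": 0.012,"travel": [0,0,0],"yaw": 0},
    {"jaw": 0.012,"travel": [0,0,0],"yaw": 0},
    {"jaw": 0.012,"travel": [0,0,-0.001],"yaw": 0},
    {"jaw": 0.012,"travel": [0,0,-0.001],"yaw": 0},
  ],
)

```text
time_s: 24.4
tcp_pos: [0.6305, 0.1577, 0.2971]
tool_rot: [3.142, 0.007, -0.0]
force: [1.0, 0.3, -2.2]
width: 0.231
```

jog_arm(
  commands=[
    {"jaw": 0.012,"travel": [0,0,-0.001],"yaw": 0},
    {"jaw": 0.012,"travel": [0,0,-0.002],"yaw": 0},
    {"jaw": 0.012,"travel": [0,0,-0.003],"yaw": 0},
    {"jaw": 0.012,"travel": [0,0,-0.003],"yaw": 0},
    {"jaw": 0.012,"travel": [0,0,-0.003],"yaw": 0},
  ],
)

```text
time_s: 24.9
tcp_pos: [0.6305, 0.1577, 0.2941]
tool_rot: [-3.142, -0.007, 0.0]
force: [-0.2, 0.3, -2.5]
width: 0.232
```

jog_arm(
  commands=[
    {"jaw": 0.012,"travel": [0,0,-0.0005],"yaw": 0},
    {"jaw": 0.012,"travel": [0,0,-0.001],"yaw": 0},
    {"jaw": 0.012,"travel": [0,0,-0.001],"yaw": 0},
  ],
)

```text
time_s: 25.2
tcp_pos: [0.6305, 0.1577, 0.2931]
tool_rot: [-3.142, -0.007, 0.0]
force: [0.4, -0.2, -2.8]
width: 0.232
```

jog_arm(
  commands=[
    {"jaw": 0.012,"travel": [0,0,-0.0005],"yaw": 0},
    {"jaw": 0.012,"travel": [0,0,-0.001],"yaw": 0},
    {"jaw": 0.012,"travel": [0,0,-0.001],"yaw": 0},
  ],
)

```text
time_s: 25.5
tcp_pos: [0.6305, 0.1577, 0.2921]
tool_rot: [3.142, 0.007, -0.0]
force: [-0.3, 0.4, -2.4]
width: 0.238
```

jog_arm(
  commands=[
    {"jaw": 0.012,"travel": [0,0,-0.0003],"yaw": 0},
    {"jaw": 0.012,"travel": [0,0,-0.0005],"yaw": 0},
    {"jaw": 0.012,"travel": [0,0,-0.0005],"yaw": 0},
  ],
)

```text
time_s: 25.8
tcp_pos: [0.6306, 0.1576, 0.2918]
tool_rot: [3.142, 0.007, 0.0]
force: [-0.5, 0.1, -1.1]
width: 0.23
```

jog_arm(
  commands=[
    {"jaw": 0.012,"travel": [0,0,-0.0003],"yaw": 0},
    {"jaw": 0.012,"travel": [0,0,-0.0003],"yaw": 0},
  ],
)

```text
time_s: 26.0
tcp_pos: [0.6306, 0.1576, 0.2918]
tool_rot: [3.142, 0.007, 0.0]
force: [-1.3, -1.8, 1.7]
width: 0.232
```

jog_arm(
  commands=[
    {"jaw": 0.025,"travel": [0,0,0],"yaw": 0},
    {"jaw": 0.035,"travel": [0,0,0],"yaw": 0},
    {"jaw": 0.05,"travel": [0,0,0],"yaw": 0},
    {"jaw": 0.05,"travel": [0,0,0],"yaw": 0},
    {"jaw": 0.05,"travel": [0,0,0.01],"yaw": 0},
  ],
)

```text
time_s: 26.5
tcp_pos: [0.63, 0.1576, 0.3004]
tool_rot: [3.141, 0.007, -0.004]
force: [0.1, -0.2, -1.0]
width: 0.548
```

jog_arm(
  commands=[
    {"jaw": 0.055,"travel": [0,0,0.04],"yaw": 0},
    {"jaw": 0.06,"travel": [0,0,0.085],"yaw": 0},
    {"jaw": 0.08,"travel": [0,-0.04,0.11],"yaw": 7},
    {"jaw": 0.08,"travel": [0.002,-0.085,0.11],"yaw": 14},
    {"jaw": 0.09,"travel": [0.005,-0.13,0.11],"yaw": 21},
  ],
)

```text
time_s: 27.0
tcp_pos: [0.6355, 0.0267, 0.4137]
tool_rot: [3.085, 0.59, 0.005]
force: [-0.4, -0.1, 0.3]
width: 0.892
```

jog_arm(
  commands=[
    {"jaw": 0.09,"travel": [0.002,-0.038,0],"yaw": 7},
    {"jaw": 0.09,"travel": [0.002,-0.038,0],"yaw": 9},
    {"jaw": 0.09,"travel": [0.002,-0.038,0],"yaw": 9},
    {"jaw": 0.09,"travel": [0.002,-0.038,0],"yaw": 9},
  ],
)

```text
time_s: 27.4
tcp_pos: [0.6375, -0.0101, 0.4119]
tool_rot: [-3.033, -0.818, -0.001]
force: [-0.4, -0.1, -0.1]
width: 0.977
```

Run:
```python
from seg import *
s=arm.state();print(s["tcp_pos"],s["tool_rot"],s["time_s"],s["q"][5])
c=cam("wrist");pickle.dump(c,open("w11.pkl","wb"))
p=proj(c,[(.638,-.0105,.042)])[0];print(p)
b=[int(p[0]-60),int(p[1]-60),int(p[0]+60),int(p[1]+60)]
for lo in((5,90,40),(5,90,110),(5,90,140),(5,90,165)):
    k=blob(c,b,lo,(20,255,255)); P=onz(c,k.astype(float),.042)[:,:2]*1000
    print(lo,cv2.minAreaRect(P.astype(np.float32)), k.min(0),k.max(0))
t=cam("top"); p=proj(t,[(.63,.158,.123)])[0]
k=blob(t,[int(p[0]-12),int(p[1]-12),int(p[0]+12),int(p[1]+12)],(0,140,100),(12,255,255)); e=cv2.fitEllipse(k)
print("dome knob px",e,"at z.115",onz(t,[e[0]],.112),"pred",p)
```

```text
[ 0.63752923 -0.01005028  0.41187214] [-3.03310391e+00 -8.18103756e-01 -7.45365627e-04] 27.4 1.025618631793871
[319.26646369 180.78179588]
(5, 90, 40) ((636.2587890625, -13.703208923339844), (91.21435546875, 57.68748474121094), 30.316476821899414) [298 147] [344 217]
(5, 90, 110) ((636.2587890625, -13.703208923339844), (91.21435546875, 57.68748474121094), 30.316476821899414) [298 147] [344 217]
(5, 90, 140) ((636.0169067382812, -13.331851959228516), (91.1678237915039, 56.82807922363281), 30.181283950805664) [298 147] [343 217]
(5, 90, 165) ((635.8135986328125, -12.98297119140625), (91.16719818115234, 56.02046585083008), 30.181324005126953) [298 147] [342 217]Traceback (most recent call last):
  File "<stdin>", line 10, in <module>
  File "seg.py", line 8, in blob
    k=max(cs,key=cv2.contourArea); return k.reshape(-1,2)+[x0,y0]
ValueError: max() iterable argument is empty
```

jog_arm(
  commands=[
    {"jaw": 0.09,"travel": [0.001,-0.001,-0.045],"yaw": 0},
    {"jaw": 0.09,"travel": [0.001,-0.001,-0.09],"yaw": 0},
    {"jaw": 0.09,"travel": [0.001,-0.001,-0.13],"yaw": 0},
    {"jaw": 0.09,"travel": [0.001,-0.001,-0.17],"yaw": 0},
    {"jaw": 0.09,"travel": [0.001,-0.001,-0.195],"yaw": 0},
  ],
  newtons=20,
)

```text
time_s: 28.0
tcp_pos: [0.6376, -0.0102, 0.2134]
tool_rot: [-3.031, -0.821, 0.005]
force: [-0.1, 0.2, 0.2]
width: 0.98
```

jog_arm(
  commands=[
    {"jaw": 0.09,"travel": [0,0,-0.012],"yaw": 0},
    {"jaw": 0.08,"travel": [0,0,-0.018],"yaw": 0},
    {"jaw": 0.065,"travel": [0,0,-0.018],"yaw": 0},
    {"jaw": 0.055,"travel": [0,0,-0.018],"yaw": 0},
    {"jaw": 0.045,"travel": [0,0,-0.018],"yaw": 0},
  ],
)

```text
time_s: 28.5
tcp_pos: [0.6392, -0.0113, 0.1999]
tool_rot: [3.032, 0.82, 0.004]
force: [0.3, -0.1, 0.2]
width: 0.653
```

jog_arm(
  commands=[
    {"jaw": 0.045,"travel": [0,0,0],"yaw": 0},
    {"jaw": 0.045,"travel": [0,0,0],"yaw": 0},
    {"jaw": 0.045,"travel": [0,0,0],"yaw": 0},
    {"jaw": 0.045,"travel": [0,0,0],"yaw": 0},
  ],
)

```text
time_s: 28.9
tcp_pos: [0.6391, -0.0113, 0.1998]
tool_rot: [3.032, 0.82, 0.003]
force: [-0.5, 0.4, 7.3]
width: 0.629
```

jog_arm(
  commands=[
    {"jaw": 0.045,"travel": [0,0,0.01],"yaw": 0},
    {"jaw": 0.045,"travel": [0,0,0.03],"yaw": 0},
    {"jaw": 0.045,"travel": [0,0,0.06],"yaw": 0},
    {"jaw": 0.045,"travel": [0,0,0.1],"yaw": 0},
    {"jaw": 0.045,"travel": [0,0,0.14],"yaw": 0},
  ],
)

```text
time_s: 29.4
tcp_pos: [0.638, -0.0114, 0.3399]
tool_rot: [-3.032, -0.82, 0.002]
force: [1.2, 0.4, -2.4]
width: 0.627
```

jog_arm(
  commands=[
    {"jaw": 0.045,"travel": [0,0,0.03],"yaw": 0},
    {"jaw": 0.045,"travel": [0,0,0.04],"yaw": 0},
    {"jaw": 0.045,"travel": [0,0,0.04],"yaw": 0},
  ],
)

```text
time_s: 29.7
tcp_pos: [0.6386, -0.0113, 0.3798]
tool_rot: [3.032, 0.82, 0.004]
force: [0.2, 0.7, -2.7]
width: 0.63
```

Run:
```python
from seg import *
s=arm.state();print(s["tcp_pos"],s["tool_rot"],s["time_s"],s["force"],s["width"]*91.9)
```

```text
[ 0.63861984 -0.01133948  0.37983127] [3.03189935 0.81996567 0.00384059] 29.7 [ 0.18985504  0.71838006 -2.67229467] 57.907582349241494
```

jog_arm(
  commands=[
    {"jaw": 0.045,"travel": [-0.002,0.02,0],"yaw": 0},
    {"jaw": 0.045,"travel": [-0.005,0.055,0],"yaw": 0},
    {"jaw": 0.045,"travel": [-0.009,0.095,0],"yaw": 0},
    {"jaw": 0.045,"travel": [-0.013,0.135,0],"yaw": 0},
    {"jaw": 0.045,"travel": [-0.017,0.175,0],"yaw": 0},
  ],
)

```text
time_s: 30.2
tcp_pos: [0.6205, 0.1649, 0.3756]
tool_rot: [-3.033, -0.82, 0.006]
force: [0.7, -0.5, -1.8]
width: 0.629
```

jog_arm(
  commands=[
    {"jaw": 0.045,"travel": [-0.004,0.04,0],"yaw": 0},
    {"jaw": 0.045,"travel": [-0.008,0.08,0],"yaw": 0},
    {"jaw": 0.045,"travel": [-0.012,0.115,0],"yaw": 0},
    {"jaw": 0.045,"travel": [-0.015,0.14,0],"yaw": 0},
    {"jaw": 0.045,"travel": [-0.0165,0.1555,0],"yaw": 0},
  ],
)

```text
time_s: 30.7
tcp_pos: [0.604, 0.3209, 0.3756]
tool_rot: [3.031, 0.822, -0.006]
force: [-0.0, 0.4, -2.8]
width: 0.63
```

jog_arm(
  commands=[
    {"jaw": 0.045,"travel": [0,0,0],"yaw": 0},
    {"jaw": 0.045,"travel": [0,0,-0.03],"yaw": 0},
    {"jaw": 0.045,"travel": [0,0,-0.07],"yaw": 0},
    {"jaw": 0.045,"travel": [0,0,-0.11],"yaw": 0},
    {"jaw": 0.045,"travel": [0,0,-0.14],"yaw": 0},
  ],
)

```text
time_s: 31.2
tcp_pos: [0.6044, 0.3171, 0.2352]
tool_rot: [3.032, 0.818, -0.005]
force: [0.2, 0.3, -2.1]
width: 0.631
```

jog_arm(
  commands=[
    {"jaw": 0.045,"travel": [0,0,-0.01],"yaw": 0},
    {"jaw": 0.045,"travel": [0,0,-0.02],"yaw": 0},
    {"jaw": 0.045,"travel": [0,0,-0.028],"yaw": 0},
    {"jaw": 0.045,"travel": [0,0,-0.03],"yaw": 0},
    {"jaw": 0.045,"travel": [0,0,-0.03],"yaw": 0},
  ],
)

```text
time_s: 31.7
tcp_pos: [0.6054, 0.3193, 0.2092]
tool_rot: [-3.032, -0.82, -0.002]
force: [-0.2, -0.7, -1.7]
width: 0.627
```

Run:
```python
from seg import *
s=arm.state();print(s["tcp_pos"],s["tool_rot"],s["time_s"],s["force"])
c=cam("wrist");print((proj(c,[(.605,.319,.003)])-[100,40])*1.7)
save(c,"w12.png",(100,40,540,340),1.7);
```

```text
[0.60535609 0.31929869 0.20915333] [-3.03239484e+00 -8.20223394e-01 -1.73150738e-03] 31.7 [-0.23766334 -0.7158765  -1.73199574]
[[371.85376164 324.0565978 ]]
```

View pics/w12.png

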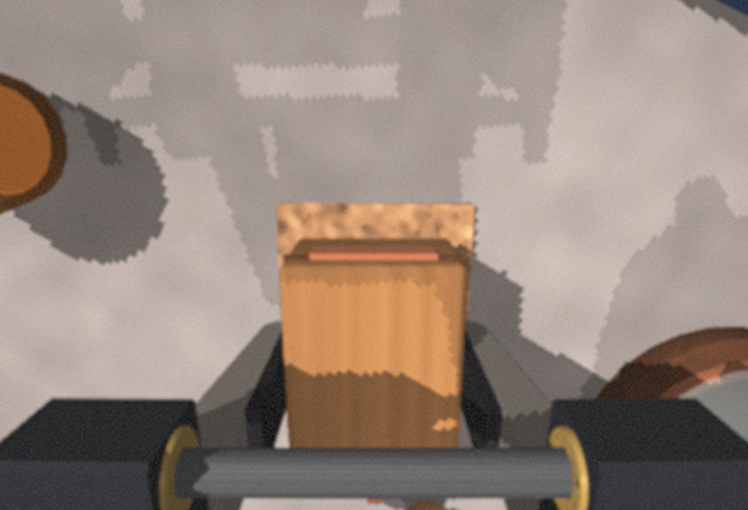

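Run:
```python
from seg import *
c=cam("wrist");u=np.array([.866,.5,0]);o=np.array([.605,.319,0])
print((proj(c,[o+52*.001*u+[0,0,.003],o+.042*u+[0,0,.009],o+.042*u+[0,0,.051]])-[100,40])*1.7)
```

```text
[[372.51971508 200.1453945 ]
 [372.41266738 228.28700295]
 [372.47350694 254.81793441]]
```

jog_arm(
  commands=[
    {"jaw": 0.045,"travel": [0,0,-0.002],"yaw": 0},
    {"jaw": 0.045,"travel": [0,0,-0.004],"yaw": 0},
    {"jaw": 0.045,"travel": [0,0,-0.006],"yaw": 0},
    {"jaw": 0.045,"travel": [0,0,-0.006],"yaw": 0},
    {"jaw": 0.045,"travel": [0,0,-0.006],"yaw": 0},
  ],
)

```text
time_s: 32.3
tcp_pos: [0.6051, 0.3193, 0.2028]
tool_rot: [-3.032, -0.82, -0.0]
force: [-2.4, 0.1, 2.9]
width: 0.631
```

jog_arm(
  commands=[
    {"jaw": 0.07,"travel": [0,0,0],"yaw": 0},
    {"jaw": 0.08,"travel": [0,0,0],"yaw": 0},
    {"jaw": 0.085,"travel": [0,0,0],"yaw": 0},
    {"jaw": 0.085,"travel": [0,0,0],"yaw": 0},
    {"jaw": 0.085,"travel": [0,0,0.02],"yaw": 0},
  ],
)

```text
time_s: 32.8
tcp_pos: [0.604, 0.3186, 0.22]
tool_rot: [3.032, 0.82, -0.007]
force: [0.1, 0.3, -0.9]
width: 0.922
```

jog_arm(
  commands=[
    {"jaw": 0.085,"travel": [0,0,0.04],"yaw": 0},
    {"jaw": 0.085,"travel": [0,0,0.085],"yaw": 0},
    {"jaw": 0.085,"travel": [0,0,0.13],"yaw": 0},
    {"jaw": 0.085,"travel": [0,0,0.175],"yaw": 0},
    {"jaw": 0.085,"travel": [0,0,0.2],"yaw": 0},
  ],
)

```text
time_s: 33.3
tcp_pos: [0.6054, 0.3194, 0.4269]
tool_rot: [-3.032, -0.82, -0.008]
force: [0.3, 0.6, -0.5]
width: 0.926
```

jog_arm(
  commands=[
    {"jaw": 0.085,"travel": [-0.04,0.015,0],"yaw": 0},
    {"jaw": 0.085,"travel": [-0.08,0.03,0],"yaw": 0},
    {"jaw": 0.085,"travel": [-0.12,0.045,0],"yaw": 0},
    {"jaw": 0.085,"travel": [-0.16,0.07,0],"yaw": 0},
    {"jaw": 0.085,"travel": [-0.2,0.1,0],"yaw": 0},
  ],
)

```text
time_s: 33.8
tcp_pos: [0.4035, 0.4192, 0.4226]
tool_rot: [-3.033, -0.819, -0.001]
force: [0.4, 0.4, 1.0]
width: 0.924
```

jog_arm(
  commands=[
    {"jaw": 0.085,"travel": [-0.03,0.03,0],"yaw": 0},
    {"jaw": 0.085,"travel": [-0.06,0.06,0],"yaw": 0},
    {"jaw": 0.085,"travel": [-0.09,0.09,0],"yaw": 0},
    {"jaw": 0.085,"travel": [-0.09,0.09,0],"yaw": 0},
    {"jaw": 0.085,"travel": [-0.09,0.09,0],"yaw": 0},
  ],
)

```text
time_s: 34.3
tcp_pos: [0.3144, 0.5095, 0.4222]
tool_rot: [3.031, 0.824, -0.0]
force: [-0.4, -0.2, -0.6]
width: 0.922
```

```bash
cat > chk.py <<'E'
from seg import *
s=arm.state();print(s["tcp_pos"],s["time_s"])
t=cam("top");sc=cam("scene");save(t,"tf.png",k=1.25);pickle.dump((t,sc),open("fin.pkl","wb"))
def bx(c,P,r): p=proj(c,[P])[0];return [int(p[0]-r),int(p[1]-r),int(p[0]+r),int(p[1]+r)]
def go(n,f):
    try: print(n,f())
    except Exception as e: print(n,"ERR",e)
o=(0,110,80);h=(14,255,255)
def knob():
    a=cv2.fitEllipse(blob(t,bx(t,(.63,.158,.115),12),o,h))[0]; b=cv2.fitEllipse(blob(sc,bx(sc,(.63,.158,.108),11),o,h))[0]
    return a,b,tri([(t,a),(sc,b)]),onz(t,[a],.115)
go("knob (before: tri .6138 -.1589 .0877)",knob)
def mouth():
    a=cv2.fitEllipse(blob(t,bx(t,(.437,-.0025,.13),8),(0,0,0),(179,255,60)))[0]; b=cv2.fitEllipse(blob(sc,bx(sc,(.437,-.0025,.13),8),(0,0,0),(179,255,60)))[0]
    return tri([(t,a),(sc,b)]),onz(t,[a],.13)
go("vase mouth",mouth)
def box():
    P=onz(t,blob(t,bx(t,(.605,.319,.042),24),(5,90,40),(20,255,255)).astype(float),.042)[:,:2]*1000
    return cv2.minAreaRect(P.astype(np.float32))
go("box+mat",box)
for v in(120,140,155):
    go("box v",lambda:cv2.minAreaRect((onz(t,blob(t,bx(t,(.605,.319,.042),26),(5,90,v),(20,255,255)).astype(float),.042)[:,:2]*1000).astype(np.float32)))
def small(): 
    k=blob(t,bx(t,(.4358,.152,.0076),10),(0,0,0),(179,255,40));return cv2.fitEllipse(k)[0],"start 235.4 262.1"
go("small",small)
def tim():
    a=cv2.minEnclosingCircle(blob(t,bx(t,(.454,-.336,.035),13),(0,0,180),(179,30,255)).astype(np.float32)); return a,onz(t,[a[0]],.035)
go("timer",tim)
E
python3 chk.py
```

```text
[0.31444456 0.509527   0.42220956] 34.3
knob (before: tri .6138 -.1589 .0877) ((225.47927856445312, 175.52725219726562), (374.1196594238281, 155.24887084960938), array([0.63409352, 0.15857877, 0.1057766 ]), array([[0.62941513, 0.15481159, 0.115     ]]))
vase mouth (array([ 0.43680766, -0.00255359,  0.13403678]), array([[ 0.43806292, -0.0012846 ,  0.13      ]]))
box+mat ((600.3152465820312, 307.07757568359375), (104.2219009399414, 77.05427551269531), 30.071298599243164)
box v ((595.8403930664062, 315.5290832519531), (103.7441177368164, 56.809112548828125), 30.80849838256836)
box v ((595.6912231445312, 315.9749450683594), (103.35047149658203, 56.2315673828125), 30.37088966369629)
box v ((601.5003662109375, 319.4065246582031), (89.85466003417969, 55.68217849731445), 30.36665153503418)
small ((235.4482879638672, 262.116455078125), 'start 235.4 262.1')
timer (((438.3863525390625, 250.22727966308594), 8.986010551452637), array([[ 0.45272824, -0.3323942 ,  0.035     ]]))
```

```bash
python3 -c "
from plant import arm
print(arm.close_job())"
```

```text
the job is handed in; nothing more can be done
None
```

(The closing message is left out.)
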